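# Weigh a bundle of shelf offcuts

### The job

Weigh the timber offcuts lying on the bench as one bundle: switch the scale on with the round key and zero it with the square key, then stack every offcut into one free-standing pile on the middle of the pan, trying each one for a way to sit steady and nearly level, so tapers should cancel and the pitched one goes last. With the pile standing still, press the bar key to print the weight and lastly the round key again to switch off. Press each key fully down and let it up before the next one, and leave the jar, tub and hammer where they are.

Things in the scene. Friction and masses are not known exactly. Their poses are not given: they have to be found in the camera images.
- wedge_long: Bare pale sawn timber offcut, a tapered block 120 long (x) and 60 wide (y), mm: flat underside 22 below the origin, sloping flat upper face, 44 thick at the +x end and 28 at the -x end (7.6 degrees). All other faces square. Origin at the middle of its length, width and greatest thickness; x along its length, y across its width, z up from the underside as it first lies. May be absent.
- wedge_short: Bare pale sawn timber offcut, a tapered block 96 long (x) and 60 wide (y), mm: flat underside 20 below the origin, sloping flat upper face, 40 thick at the +x end and 26 at the -x end (8.3 degrees). All other faces square. Origin at the middle of its length, width and greatest thickness; x along its length, y across its width, z up from the underside as it first lies. May be absent.
- mitre: Bare pale sawn timber offcut, a block 36 thick and 60 wide (y), mm, one end cut at 45 degrees: underside 120 long (x -60 to 60), upper face 84 long (x -60 to 24), both flat and parallel, 18 below and above the origin. Origin at the middle of its length, width and greatest thickness; x along its length, y across its width, z up from the underside as it first lies. May be absent.
- gable: Bare pale sawn timber offcut, a block 100 long (x) and 60 wide (y), mm, with a pitched roof-like top whose ridge runs along y at x = +10: 22 thick at both ends, 46 at the ridge; flat underside 23 below the origin. Nothing rests steadily on the ridge. Origin at the middle of its length, width and greatest thickness; x along its length, y across its width, z up from the underside as it first lies. May be absent.
- cropped: Bare pale sawn timber offcut, a flat block 100 long (x), 60 wide (y), 34 thick (z), mm, upper and lower faces flat and parallel, with the corner at +x +y sawn off from (50, 0) to (20, 30). Origin at the middle of its length, width and greatest thickness; x along its length, y across its width, z up from the underside as it first lies. May be absent.
- slanted: Bare pale sawn timber offcut, a block 32 thick and 60 wide (y), mm, both ends cut at the same slant: underside x -60 to 40, upper face x -40 to 60, both flat and parallel, 16 below and above the origin. Origin at the middle of its length, width and greatest thickness; x along its length, y across its width, z up from the underside as it first lies. May be absent.
- scale: Low bench scale, fixed: grey body with a flat square steel pan 220 x 220 mm, pan top 50 mm above the bench. Origin on the bench under the pan's centre, z up. It stands on the left or the right of the offcuts.
- pan (a point): Centre of the pan's upper face, 50 mm above the bench; axes as the scale's.
- panel: The scale's key unit, fixed on the bench: grey box 130 (x) x 190 (y) x 36 mm high with a dark display window on its far (+x) part and three pale keys in a row along y, 58 mm apart on centres. Origin on the bench under its centre. It stands on the side of the offcuts opposite the scale.
- key_round_top (a point): Centre of the top of the round key (32 mm across), the power key, at the +y end of the row; 46 mm above the bench when up.
- key_square_top (a point): Centre of the top of the square key (30 mm), the zero key, in the middle of the row; 46 mm above the bench when up.
- key_bar_top (a point): Centre of the top of the bar-shaped key (48 mm along x, 18 mm along y), the print key, at the -y end of the row; 46 mm above the bench when up.
- jar: Clear jar with grey cap, 72 mm across, 95 mm high; a bystander beyond the offcuts. Origin under its centre.
- tub: Clear tub with a blue lid, 110 x 140 x 82 mm high; a bystander beyond the offcuts. Origin under its centre.
- mallet: Hammer lying on the bench beyond the offcuts; a bystander. Origin about its middle.
- key_round (a joint): Travel of the round key in m: 0 up, 0.006 fully down; springs back. It starts to give at 1.5 N and bottoms at 5 N.
- key_square (a joint): Travel of the square key in m: 0 up, 0.006 fully down; springs back. It starts to give at 1.5 N and bottoms at 5 N.
- key_bar (a joint): Travel of the bar key in m: 0 up, 0.006 fully down; springs back. It starts to give at 1.5 N and bottoms at 5 N.
There are look-alikes about, which are no part of the job. Leave any orange look-alike of the panel alone.

How it is judged:
By the outcome, as a careful person would: the job done as asked, in the order asked, and still so for the second after the job is handed in, with the robot touching nothing.
Of wedge_long, wedge_short, mitre, gable, cropped, slanted only 4 to 5 are there at a start; the rules pass over those that are not, and their reading is None.
At some moment in a run one of gable, wedge_short may be knocked a few centimetres aside while the robot is not near it.
Once in a run the grip may slacken for a moment while it holds something.
It also fails if it takes over 210 s, if anything falls off the work surface, if the arm or the gripper's body presses on something with over 40 N, if the wrist force passes 120 N, or if a joint passes its speed limit or range.

### The arm

A 6-joint arm with a two-finger parallel gripper is mounted at the origin on the work surface. World frame = base frame: x ahead of the robot, y to its left, z up, the work surface at z = 0. Lengths are in m, angles in rad, forces in N, time in s.
With the tool pointing down it reaches from about 0.375 to 0.975 m from the base axis. Payload 3.8 kg.
Tool frame: the origin (TCP) lies midway between the tips of the shut fingers; the grasp point (between the pads) lies 19 mm behind it; z points along the fingers, y is the direction in which the jaws open and shut (so a half turn about z gives the same grasp; the last joint's range is limited). The gripper opens to 85 mm and grips with 20 to 120 N. Pads are 22 mm wide; open, the fingers measure 114 mm over their backs; the gripper's body (76 mm by 85 mm) begins 54 mm behind the grasp point. The pads swing forward as they close: fully open they stand 13 mm farther back than shut.
Start: joints at [1.13, 0.264, 1.604, -0, 1.274, -0.037], TCP at [0.265, 0.621, 0.207] pointing down, gripper open.
Joint ranges: [-2.63, 2.63], [-0.94, 2.18], [0.31, 2.57], [-1.31, 4.45], [0, 2.66], [-2.55, 2.55]. Speed limits (rad/s): [2.57, 2.57, 3.14, 3.14, 3.14, 3.14].

### API

Orientations are given as a rotation vector (axis times angle).
In Python, from workcell import bot gives the robot as it stands.
- The arm moves only by the tool arm_command, never from a script. Its argument "targets" is text: rows parted by semicolons, each of 7 numbers parted by spaces: the shift along the tool's x, y, z in mm, then the turn, a rotation vector about the tool's x, y, z in degrees, then the opening, from 0 (shut) to 1 (fully open). A call has 1 to 10 rows; each row is the pose to reach, as a shift and turn from the pose commanded when the call began, along the tool's axes at that moment; what a row does not reach only later rows make up. A row lasts 1/12 s, in which the tool goes at most 41.7 mm and 7.16 degrees, less where a joint would pass 70% of its speed; a pose out of reach is approached as far as the arm can. A call with a gripper value outside its range is refused whole. The fingers move at their own pace and stop on an object; "newtons" is the grip in N (left out, the last holds). Time passes only in rows, so rows that repeat a pose let the fingers close. It gives the time, the measured TCP pose, the force and the opening at its end, in the units of the state.
- bot.read_state(): the state, without advancing time (a new reading comes with each control period).
- bot.read_camera(name): name is "side" or "top" or "wrist"; returns (picture, depth): 420x560x3 uint8, blue, green, red; 420x560 float32, m along the optical axis (not along the pixel's ray), 0 where there is no reading.
- bot.camera_params(name): a dict with "fov_y" (degrees; the focal length in pixels is half the picture's height over the tangent of half this angle, whatever the lens; pixels are square), "cx", "cy" (the principal point, pixels), "k1" (the pictures are not rectified: a ray, as slopes to the right and down, at radius r is drawn at 1 + k1 r^2 times it, then the intrinsics apply), "xyz" and "rotation" of the camera in the world; the wrist camera has in their place "T_tool_cam" (4x4, takes a point from camera to tool coordinates, whose origin is the TCP and whose axes are the flange's). Camera axes: x right, y up, looking along -z (the intrinsics and any distortion apply to the point x, -y, -z); pixel columns grow to the right and rows downward; lengths in m; the calibration is good to about 2 mm. A picture is of the moment at which its call begins: read the wrist's pose just before it. camera_params takes no time and is no camera call.
- bot.finish_job(): hands the job in, once; it reports no verdict.
The state is a dict: "time": time; "q": joint angles; "joint_vel": joint speeds; "joint_torque": joint torques, N m; "tool_pos": TCP position; "tcp_rot": TCP orientation; "wrist_force": force on the tool from outside, world axes, zero at the start; "torque": the same for the moment, N m; "width": opening from 0.0 (shut) to 1.0 (fully open).
Only numpy, scipy, OpenCV 4.12 (cv2) and the standard library are available. Lean on these libraries where they do the work, as an engineer would, in place of code of your own. Each camera call takes 0.05 s, during which the arm holds its last target.

## Working session

There is one attempt and no reset: what is moved stays moved. The work goes in short steps, Python scripts to look and compute and a tool call to move; the robot and the scene stay as the last step left them, time stands still between calls to the robot, and variables do not carry over. Pictures are saved under pics/ and viewed, and the job is handed in when it is done.

Besides the shell and the picture viewer there is one more tool, called after "Call:" as name(argument=value, ...) on one line, values as JSON. arm_command: Moves the arm, as the interface text tells. Its arguments: {"type":"object","properties":{"targets":{"type":"string"},"newtons":{"type":"number"}},"required":["targets"]}

```bash
ls; mkdir -p pics
python3 - <<'E'
from workcell import bot
import cv2
print(bot.read_state())
for n in("side","top","wrist"):
    print(n,bot.camera_params(n))
for n in("side","top"):
    p,d=bot.read_camera(n); cv2.imwrite(f"pics/{n}0.png",p)
    import numpy as np; np.save(f"pics/{n}0.npy",d)
E
```

```text
pics
{'time': 0.0, 'q': array([ 1.13012303e+00,  2.64784987e-01,  1.60537341e+00, -9.89055330e-06,
        1.27369928e+00, -3.69229117e-02]), 'joint_vel': array([ 0.00143136, -0.00198752, -0.00030956,  0.00018723, -0.0011319 ,
        0.00102102]), 'joint_torque': array([-2.03748732e-04, -5.15117276e+01, -3.67309141e+01,  1.02756161e-06,
        1.30609958e-02,  7.87416980e-06]), 'tool_pos': array([0.26487108, 0.62000685, 0.20594096]), 'tcp_rot': array([-0.62980024, -3.07727734,  0.00345986]), 'wrist_force': array([ 0.16159563,  0.33329407, -0.24468751]), 'torque': array([ 0.02973284,  0.02095431, -0.0301141 ]), 'width': 1.0021578556611472}
side {'fov_y': 53.814888096340866, 'cx': 276.33327392846576, 'cy': 213.3947596960764, 'k1': 0.004635654823696801, 'xyz': array([ 0.23575483, -0.80738302,  0.68513037]), 'rotation': array([ 1.00207198, -0.13766343, -0.29832379])}
top {'fov_y': 42.65581529305309, 'cx': 285.2576308917784, 'cy': 205.10711093057793, 'k1': -0.11199267972413918, 'xyz': array([0.23438395, 0.07054192, 1.54840291]), 'rotation': array([ 0.15385719, -0.13648215, -1.57298768])}
wrist {'fov_y': 67.51721519204193, 'cx': 280.54695090610664, 'cy': 211.4115905001366, 'k1': -0.051027200073766585, 'T_tool_cam': array([[-6.31314717e-04,  9.54055920e-01,  2.99627942e-01,
         7.63435429e-02],
       [ 9.99999794e-01,  5.68756879e-04,  2.95996158e-04,
         2.40934054e-04],
       [ 1.11981434e-04,  2.99628067e-01, -9.54056083e-01,
        -1.65926145e-01],
       [ 0.00000000e+00,  0.00000000e+00,  0.00000000e+00,
         1.00000000e+00]])}
```

View pics/top0.png

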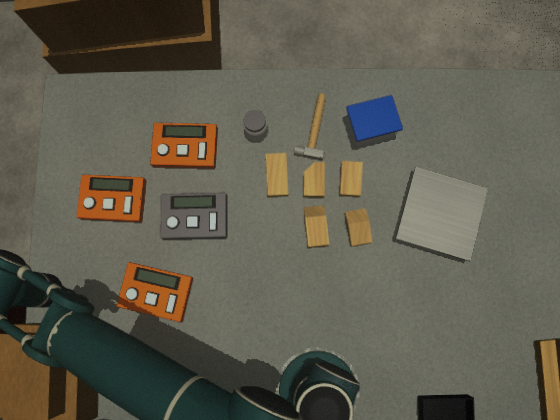

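View pics/side0.png

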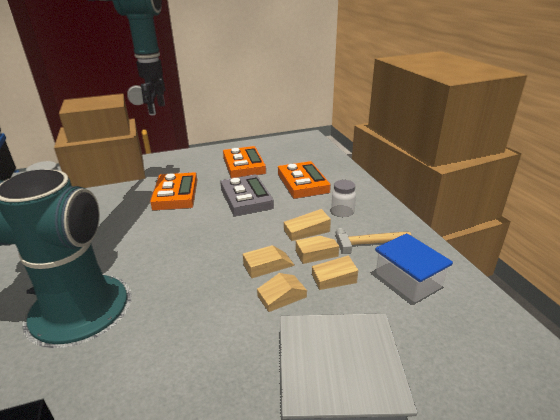

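```bash
cat > h.py <<'E'
import numpy as np,cv2
from scipy.spatial.transform import Rotation as R
from workcell import bot
def K(p):
    f=210/np.tan(np.radians(p['fov_y']/2)); return f
def pose(n,st=None):
    p=bot.camera_params(n)
    if n=='wrist':
        T=np.eye(4);T[:3,:3]=R.from_rotvec(st['tcp_rot']).as_matrix();T[:3,3]=st['tool_pos']
        return p,T@p['T_tool_cam']
    T=np.eye(4);T[:3,:3]=R.from_rotvec(p['rotation']).as_matrix();T[:3,3]=p['xyz'];return p,T
def rays(p,u,v):
    f=K(p);x=(np.asarray(u,float)-p['cx'])/f;y=(np.asarray(v,float)-p['cy'])/f
    a,b=x.copy(),y.copy()
    for _ in range(10):
        s=1+p['k1']*(a*a+b*b);a,b=x/s,y/s
    return a,b
def cloud(n,d,st=None):
    p,T=pose(n,st);v,u=np.mgrid[:420,:560]
    a,b=rays(p,u,v);P=np.stack([a*d,-b*d,-d],-1)
    return P@T[:3,:3].T+T[:3,3]
def proj(n,X,st=None):
    p,T=pose(n,st);c=(np.asarray(X)-T[:3,3])@T[:3,:3]
    x=c[...,0]/-c[...,2];y=-c[...,1]/-c[...,2];s=1+p['k1']*(x*x+y*y);f=K(p)
    return np.stack([x*s*f+p['cx'],y*s*f+p['cy']],-1)
def onplane(n,u,v,z,st=None):
    p,T=pose(n,st);a,b=rays(p,u,v);d=np.stack([a,-b,-np.ones_like(a)],-1)@T[:3,:3].T
    t=(z-T[2,3])/d[...,2];return T[:3,3]+d*t[...,None]
E
python3 - <<'E'
from h import *
im=cv2.imread('pics/top0.png');d=np.load('pics/top0.npy')
C=cloud('top',d);print((C[300,200:205],C[212,440],C[300,420]))
Z=C[...,2]
mask=((Z>0.012)&(d>0)).astype(np.uint8)
n,l,s,c=cv2.connectedComponentsWithStats(mask)
for i in range(1,n):
    if s[i,4]>100:
        P=C[l==i];
        (cc,wh,an)=cv2.minAreaRect((P[:,:2]*1000).astype(np.float32))
        print(i,c[i].round(),s[i,4],'rect',np.round(cc),np.round(wh),round(an,1),'z',np.percentile(Z[l==i],[5,50,95]).round(3))
cv2.imwrite('pics/topc.png',cv2.resize(im[130:260,240:400],None,fx=5,fy=5,interpolation=cv2.INTER_CUBIC)[:,:800][:600])
E
```

```text
(array([[ 0.24981576,  0.33194594,  0.00144355],
       [ 0.2498593 ,  0.32979108, -0.00287664],
       [ 0.24978481,  0.32566917,  0.00461283],
       [ 0.24984174,  0.32373199, -0.00109341],
       [ 0.24974933,  0.31935944,  0.00814899]]), array([ 0.49091362, -0.35390462,  0.04961267]), array([ 0.244792  , -0.29606628,  0.0017288 ]))
23 [314. 132.] 737 rect [765.  -2.] [ 88. 205.] 77.9 z [0.017 0.025 0.031]
28 [373. 120.] 2022 rect [ 774. -168.] [136. 144.] 15.0 z [0.032 0.083 0.089]
49 [255. 125.] 638 rect [749. 171.] [67. 68.] 52.7 z [0.024 0.093 0.101]
62 [184. 145.] 2852 rect [703. 387.] [191. 134.] 87.7 z [0.029 0.038 0.048]
80 [277. 175.] 887 rect [608. 111.] [122.  60.] 2.4 z [0.027 0.037 0.047]
87 [351. 178.] 737 rect [ 595. -105.] [61. 98.] 85.4 z [0.024 0.034 0.043]
90 [315. 181.] 691 rect [594.   3.] [ 59. 103.] 89.3 z [0.028 0.035 0.041]
92 [442. 213.] 5813 rect [ 490. -361.] [224. 225.] 72.4 z [0.046 0.052 0.057]
94 [111. 198.] 2887 rect [549. 598.] [194. 138.] 86.8 z [0.03  0.038 0.048]
104 [194. 216.] 2963 rect [490. 351.] [131. 191.] 0.9 z [0.031 0.038 0.048]
121 [316. 228.] 809 rect [455.  -1.] [112.  60.] 5.6 z [0.018 0.037 0.043]
122 [358. 227.] 748 rect [ 454. -122.] [100.  62.] 10.3 z [0.022 0.035 0.048]
144 [132. 368.] 27218 rect [142. 370.] [411. 918.] 3.2 z [0.105 0.666 0.777]
154 [154. 292.] 3116 rect [274. 458.] [193. 130.] 77.2 z [0.032 0.039 0.048]
202 [549. 377.] 1632 rect [  18. -648.] [ 70. 227.] 84.4 z [0.017 0.039 0.046]
229 [447. 403.] 503 rect [ -50. -349.] [145.  69.] 87.8 z [0.017 0.05  0.065]
```

View pics/topc.png

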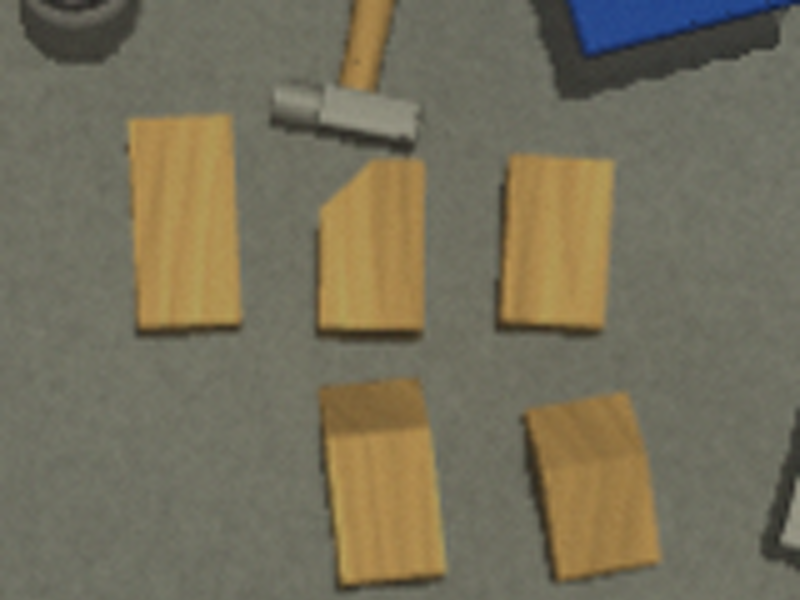

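Run:
```python
from h import *
im=cv2.imread('pics/top0.png');d=np.load('pics/top0.npy')
C=cloud('top',d)
sub=im[180:250,145:245];g=cv2.cvtColor(sub,cv2.COLOR_BGR2GRAY)
m=(g>150).astype(np.uint8)
n,l,s,c=cv2.connectedComponentsWithStats(m)
for i in range(1,n):
    if s[i,4]>15:
        u,v=c[i]+[145,180];print(s[i],u,v,onplane('top',u,v,0.046).round(4))
# panel outline, pan outline: top-plane pixels
for name,uv,z in(('pan',(442,213),.05),('panel',(194,216),.036)):
    Z=C[...,2]
mask=((C[...,2]>0.035)&(C[...,2]<.065)).astype(np.uint8)
for (u0,u1,v0,v1,z) in((385,500,155,275,.05),(145,245,180,250,.036)):
    mm=np.zeros_like(mask);mm[v0:v1,u0:u1]=((C[v0:v1,u0:u1,2]>0.02));
    n,l,s,c=cv2.connectedComponentsWithStats(mm);i=1+s[1:,4].argmax()
    v,u=np.nonzero(l==i);P=onplane('top',u,v,z)[:,:2]*1000
    print(cv2.minAreaRect(P.astype(np.float32)))
cv2.imwrite('pics/pan.png',cv2.resize(im[180:250,145:245],None,fx=6,fy=6,interpolation=cv2.INTER_CUBIC))
st=bot.read_state()
print(R.from_rotvec(st['tcp_rot']).as_matrix().round(3))
```

```text
[65 33  6 16 90] 212.33333333333331 220.27777777777777 [0.4731 0.2935 0.046 ]
[22 37 10 10 77] 171.72727272727272 221.54545454545456 [0.4702 0.4099 0.046 ]
[42 37 10  9 89] 191.5505617977528 221.04494382022472 [0.4713 0.3529 0.046 ]
((488.81640625, -359.1914367675781), (223.98361206054688, 221.6754608154297), 72.20037078857422)
((488.5252380371094, 350.6604309082031), (132.1680450439453, 189.3137664794922), 0.7477524280548096)
[[-0.92   0.393 -0.001]
 [ 0.393  0.92  -0.002]
 [ 0.    -0.002 -1.   ]]
```

View pics/pan.png

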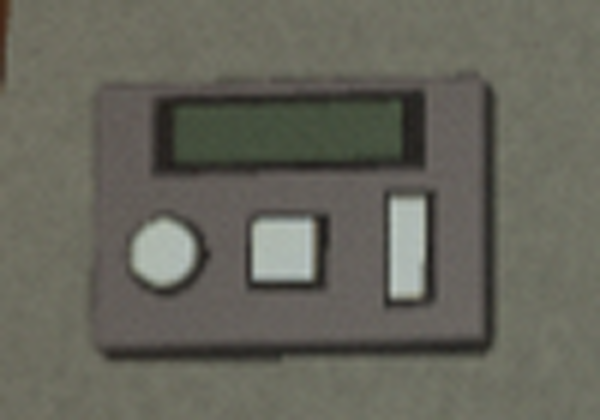

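```bash
cat >> h.py <<'E'
def target(x,y,z,phi,tilt=0.,axis=None):
    f=np.radians(phi);yv=np.array([np.cos(f),np.sin(f),0]);zv=np.array([0,0,-1.]);xv=np.cross(yv,zv)
    M=np.stack([xv,yv,zv],1)
    # tilt: turn about tool y, degrees
    M=M@R.from_euler('y',tilt,degrees=True).as_matrix()
    return M,np.array([x,y,z])/1000
def go(x,y,z,phi=None,tilt=0.):
    st=bot.read_state();M0=R.from_rotvec(st['tcp_rot']).as_matrix()
    ph=np.degrees(np.arctan2(M0[1,1],M0[0,1]))
    M,p=target(x,y,z,ph if phi is None else phi,tilt)
    d=M0.T@(p-st['tool_pos'])*1000;r=np.degrees(R.from_matrix(M0.T@M).as_rotvec())
    print('t',round(st['time'],2),'at',(st['tool_pos']*1000).round(1),'phi',ph.round(1),'w',round(st['width'],3),'F',st['wrist_force'].round(1),'q6',st['q'][5].round(2))
    print('shift',d.round(1),'turn',r.round(1),'rows>=',max(np.linalg.norm(d)/41.7,np.linalg.norm(r)/7.16).round(1))
E
python3 -c "
from h import *
go(470,410,85,72)"
```

```text
t 0.1 at [264.9 620.1 206. ] phi 66.9 w 0.998 F [0.8 0.2 0.2] q6 -0.04
shift [-271.1 -112.3  121.3] turn [-0.1 -0.  -5.1] rows>= 7.6
```

Call:
arm_command(targets="-271 -112 121 0 0 -5 0;-271 -112 121 0 0 -5 0;-271 -112 121 0 0 -5 0;-271 -112 121 0 0 -5 0;-271 -112 121 0 0 -5 0;-271 -112 121 0 0 -5 0;-271 -112 121 0 0 -5 0;-271 -112 121 0 0 -5 0;-271 -112 121 0 0 -5 0;-271 -112 121 0 0 -5 0")

```text
time: 0.93
tool_pos: [0.4704, 0.4094, 0.0847]
tcp_rot: [-0.5, -3.099, 0.003]
wrist_force: [-0.2, -0.2, 0.0]
width: -0.0
```

```bash
python3 -c "
from h import *
go(470,410,60,72)
st=bot.read_state();p,d=bot.read_camera('wrist');cv2.imwrite('pics/w1.png',p)
for X in([.47,.41,.046],[.471,.353,.046],[.473,.2935,.046]):print(proj('wrist',X,st))
"
```

```text
t 0.93 at [470.4 409.4  84.7] phi 71.7 w -0.0 F [-0.2 -0.2  0. ] q6 -0.58
shift [ 0.5  0.5 24.7] turn [-0.1 -0.1 -0.3] rows>= 0.6
[281.13601791 227.29144411]
[205.86840695 252.00493937]
[133.41050949 276.97320459]
```

View pics/w1.png

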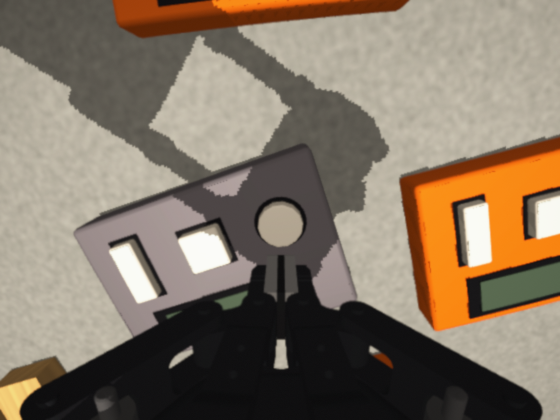

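```bash
python3 -c "
from h import *
st=bot.read_state()
for u,v in((281,222.5),(204.5,246),(135.5,269)):print(onplane('wrist',u,v,.046,st).round(4))
go(469,410,50,72)
"
```

```text
[0.4668 0.4124 0.046 ]
[0.4666 0.355  0.046 ]
[0.4678 0.299  0.046 ]
t 0.98 at [470.2 410.8  85.7] phi 71.8 w -0.003 F [-0.7 -0.7  0.1] q6 -0.58
shift [ 0.9 -1.1 35.7] turn [-0.  -0.1 -0.2] rows>= 0.9
```

Call:
arm_command(targets="1 -1 34 0 0 0 0;1 -1 42 0 0 0 0;1 -1 46 0 0 0 0;1 -1 48 0 0 0 0;1 -1 49 0 0 0 0;1 -1 49 0 0 0 0")

```text
time: 1.48
tool_pos: [0.4694, 0.4116, 0.0383]
tcp_rot: [0.494, 3.102, 0.002]
wrist_force: [-0.4, -0.0, 1.1]
width: -0.006
```

Call:
arm_command(targets="0 0 2 0 0 0 0;0 0 2 0 0 0 0;0 0 4 0 0 0 0;0 0 4 0 0 0 0")

```text
time: 1.82
tool_pos: [0.4692, 0.4106, 0.0333]
tcp_rot: [0.495, 3.102, 0.0]
wrist_force: [0.0, -0.8, 0.7]
width: 0.002
```

```bash
python3 -c "
from h import *
go(469,410,50,72)
st=bot.read_state();p,d=bot.read_camera('wrist');cv2.imwrite('pics/w2.png',p)
print(bot.read_state()['wrist_force'])
"
```

```text
t 1.82 at [469.2 410.6  33.3] phi 71.9 w 0.002 F [ 0.  -0.8  0.7] q6 -0.58
shift [  0.   -0.6 -16.7] turn [ 0.   0.  -0.1] rows>= 0.4
[ 0.92988533 -0.0179868   0.11200874]
```

View pics/w2.png

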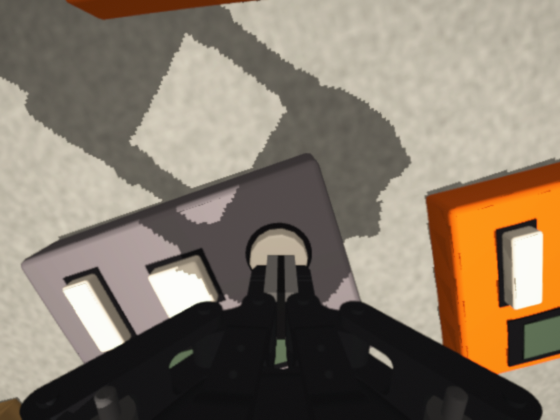

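```bash
python3 -c "
from h import *
st=bot.read_state();p,d=bot.read_camera('wrist')
print(proj('wrist',st['tool_pos'],st))
C=cloud('wrist',d,st)
for u,v in((278,245),(281,258),(276,262),(276,266),(288,262),(281,275),(180,275),(90,310),(100,240),(400,200),(281,290)):print(u,v,d[v,u],C[v,u].round(4))
np.save('pics/w2.npy',d)
cv2.imwrite('pics/w2c.png',cv2.resize(p[200:340,200:370],None,fx=4.5,fy=4.2,interpolation=cv2.INTER_CUBIC))
"
```

```text
[280.25832161 251.44219504]
278 245 0.16740865 [0.4601 0.4122 0.0449]
281 258 0.14780596 [0.4587 0.4143 0.0648]
276 262 0.144782 [0.4584 0.412  0.0681]
276 266 0.1410273 [0.4584 0.4121 0.072 ]
288 262 0.14467154 [0.4601 0.4173 0.0682]
281 275 0.13276389 [0.459  0.4143 0.0806]
180 275 0.17183222 [0.4601 0.3554 0.0458]
90 310 0.17877744 [0.465  0.295  0.0459]
100 240 0.17694432 [0.4296 0.3147 0.0354]
400 200 0.20764454 [ 0.4737  0.4929 -0.0012]
281 290 0.12061267 [0.4585 0.4144 0.0932]
```

View pics/w2c.png

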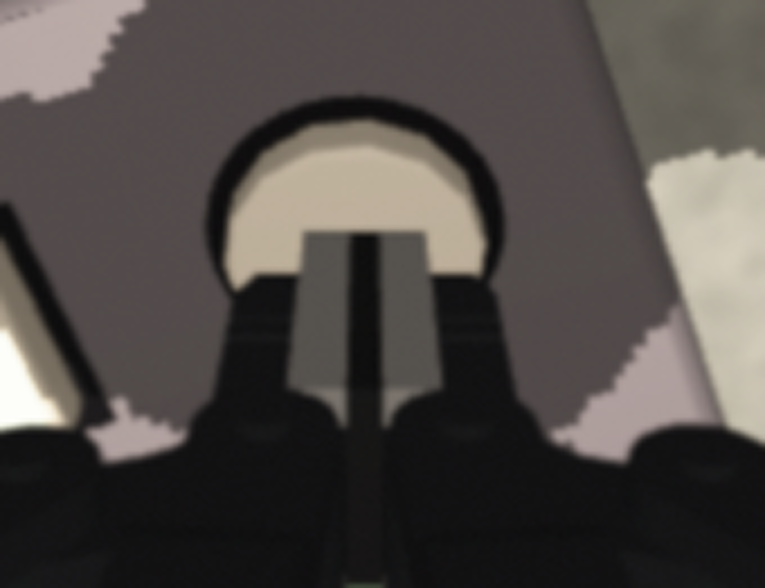

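Call:
arm_command(targets="0 0 2 0 0 0 0;0 0 4 0 0 0 0;0 0 4 0 0 0 0")

```text
time: 2.17
tool_pos: [0.4689, 0.4103, 0.0287]
tcp_rot: [-0.495, -3.102, 0.001]
wrist_force: [-0.5, -0.3, -0.3]
width: 0.003
```

Call:
arm_command(targets="0 0 2 0 0 0 0;0 0 4 0 0 0 0;0 0 4 0 0 0 0")

```text
time: 2.42
tool_pos: [0.4688, 0.4103, 0.0246]
tcp_rot: [-0.495, -3.102, 0.001]
wrist_force: [0.0, -0.3, -0.7]
width: -0.001
```

```bash
python3 -c "
from h import *
go(469,410,50,72)
p,d=bot.read_camera('side');cv2.imwrite('pics/s1.png',cv2.resize(p[80:260,150:390],None,fx=3.3,fy=3.3,interpolation=cv2.INTER_CUBIC))
print(proj('side',bot.read_state()['tool_pos']))
"
```

```text
t 2.42 at [468.8 410.3  24.6] phi 71.9 w -0.001 F [ 0.  -0.3 -0.7] q6 -0.58
shift [ -0.3  -0.2 -25.4] turn [-0.  -0.  -0.1] rows>= 0.6
[234.9282935  184.81969344]
```

View pics/s1.png

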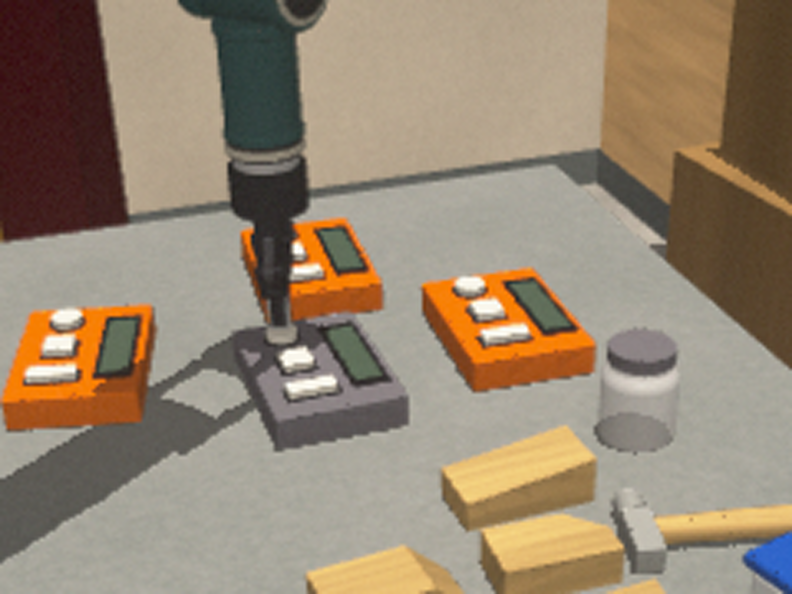

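Call:
arm_command(targets="0 0 2 0 0 0 0;0 0 4 0 0 0 0;0 0 4 0 0 0 0")

```text
time: 2.72
tool_pos: [0.4693, 0.4108, 0.0212]
tcp_rot: [0.495, 3.102, 0.001]
wrist_force: [-0.3, -0.6, 2.6]
width: 0.002
```

Call:
arm_command(targets="0 0 2 0 0 0 0;0 0 3 0 0 0 0;0 0 3 0 0 0 0")

```text
time: 2.97
tool_pos: [0.4694, 0.4108, 0.0185]
tcp_rot: [0.495, 3.102, 0.001]
wrist_force: [0.2, -0.9, 3.3]
width: -0.002
```

Call:
arm_command(targets="0 0 2 0 0 0 0;0 0 2 0 0 0 0;0 0 3 0 0 0 0;0 0 3 0 0 0 0")

```text
time: 3.3
tool_pos: [0.4694, 0.4109, 0.016]
tcp_rot: [0.495, 3.102, 0.001]
wrist_force: [-1.1, -0.1, 7.3]
width: -0.002
```

Call:
arm_command(targets="0 0 1 0 0 0 0;0 0 1 0 0 0 0;0 0 -10 0 0 0 0;0 0 -28 0 0 0 0;0 0 -28 0 0 0 0;0 0 -28 0 0 0 0")

```text
time: 3.8
tool_pos: [0.4698, 0.4112, 0.044]
tcp_rot: [0.495, 3.101, 0.003]
wrist_force: [-0.8, -0.2, -0.9]
width: 0.001
```

```bash
python3 -c "
from h import *
go(469,354,42,72)
st=bot.read_state();p,d=bot.read_camera('wrist');cv2.imwrite('pics/w3.png',p)
"
```

```text
t 3.8 at [469.8 411.2  44. ] phi 71.9 w 0.001 F [-0.8 -0.2 -0.9] q6 -0.58
shift [-17.  -54.6   1.9] turn [ 0.1  0.1 -0.1] rows>= 1.4
```

View pics/w3.png

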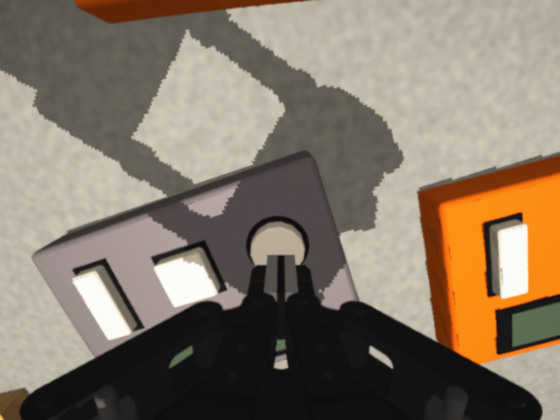

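Call:
arm_command(targets="-17 -55 0 0 0 0 0;-17 -55 0 0 0 0 0;-17 -55 0 0 0 0 0;-17 -55 12 0 0 0 0;-17 -55 20 0 0 0 0;-17 -55 24 0 0 0 0;-17 -55 27 0 0 0 0;-17 -55 28 0 0 0 0;-17 -55 28 0 0 0 0")

```text
time: 4.6
tool_pos: [0.4679, 0.3532, 0.016]
tcp_rot: [-0.493, -3.102, 0.003]
wrist_force: [-2.9, -4.3, 9.6]
width: 0.0
```

Call:
arm_command(targets="0 0 0 0 0 0 0;0 0 -10 0 0 0 0;0 0 -40 0 0 0 0;0 0 -80 0 0 0 0;0 0 -80 0 0 0 0;0 0 -80 0 0 0 0")

```text
time: 5.1
tool_pos: [0.4706, 0.3555, 0.0989]
tcp_rot: [0.493, 3.098, 0.008]
wrist_force: [0.1, -0.1, -0.5]
width: -0.001
```

```bash
python3 -c "
from h import *
go(595,-110,150,90)
p,d=bot.read_camera('side');cv2.imwrite('pics/s2.png',cv2.resize(p[130:320,200:390],None,fx=3.1,fy=3.1,interpolation=cv2.INTER_CUBIC))
"
```

```text
t 5.1 at [470.6 355.5  98.9] phi 71.9 w -0.001 F [ 0.1 -0.1 -0.5] q6 -0.65
shift [-263.1 -403.5  -52.4] turn [  0.3   0.3 -18.1] rows>= 11.6
```

View pics/s2.png

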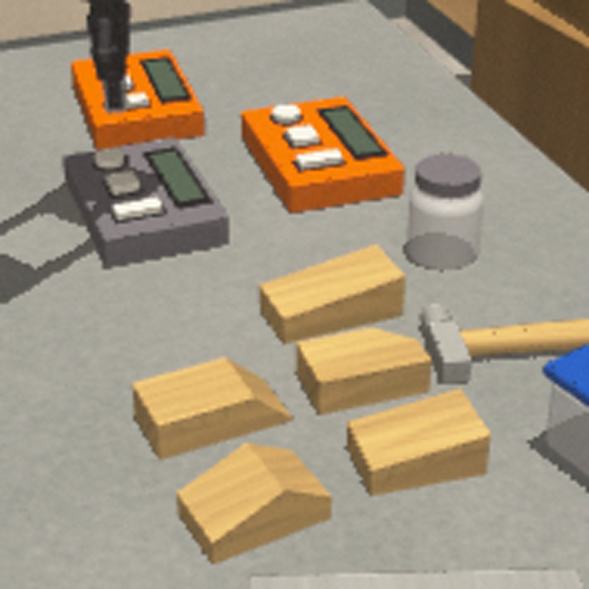

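```bash
python3 -c "
from h import *
go(500,-20,220,90)"
```

```text
t 5.15 at [469.  354.3  96.6] phi 71.9 w -0.004 F [-0.5 -0.7 -1. ] q6 -0.65
shift [-146.  -345.8 -124. ] turn [  0.1   0.1 -18.1] rows>= 9.5
```

Call:
arm_command(targets="-146 -346 -124 0 0 -18 1;-146 -346 -124 0 0 -18 1;-146 -346 -124 0 0 -18 1;-146 -346 -124 0 0 -18 1;-146 -346 -124 0 0 -18 1;-146 -346 -124 0 0 -18 1;-146 -346 -124 0 0 -18 1;-146 -346 -124 0 0 -18 1;-146 -346 -124 0 0 -18 1;-146 -346 -124 0 0 -18 1")

```text
time: 5.98
tool_pos: [0.4989, -0.0246, 0.2191]
tcp_rot: [-0.006, -3.141, 0.002]
wrist_force: [0.0, 0.7, 0.2]
width: 1.002
```

Call:
arm_command(targets="0 0 0 0 0 0 1;0 0 0 0 0 0 1")

```text
time: 6.15
tool_pos: [0.4987, -0.0219, 0.218]
tcp_rot: [-0.008, -3.14, -0.001]
wrist_force: [-0.5, -0.2, -0.1]
width: 1.003
```

```bash
python3 -c "
from h import *
st=bot.read_state();p,d=bot.read_camera('wrist');cv2.imwrite('pics/w4.png',p);np.save('pics/w4.npy',d)
import pickle;pickle.dump(st,open('pics/w4.pkl','wb'))
go(455,-1,80,90)
"
```

```text
t 6.2 at [498.3 -20.9 217.6] phi 89.8 w 0.999 F [-0.1 -0.1  0.3] q6 -1.66
shift [ 43.   19.6 137.7] turn [ 0.1 -0.2 -0.2] rows>= 3.5
```

View pics/w4.png

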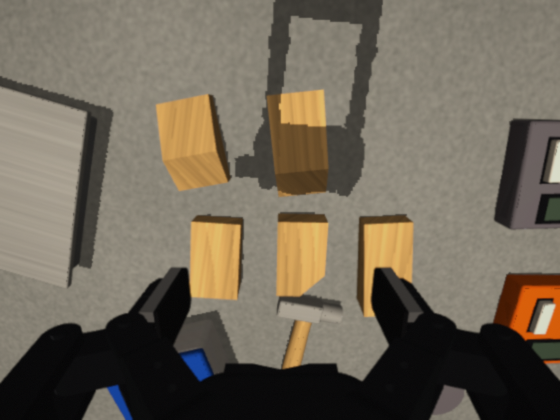

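```bash
cat >> h.py <<'E'
def blobs(C,zmin=.012,lo=(.35,-.25),hi=(.70,.2),amin=150):
    ok=(C[...,2]>zmin)&(C[...,2]<.07)&(C[...,0]>lo[0])&(C[...,0]<hi[0])&(C[...,1]>lo[1])&(C[...,1]<hi[1])
    m=cv2.morphologyEx(ok.astype(np.uint8),cv2.MORPH_OPEN,np.ones((3,3)))
    n,l,s,c=cv2.connectedComponentsWithStats(m);out=[]
    for i in range(1,n):
        if s[i,4]<amin: continue
        P=C[l==i];r=cv2.minAreaRect((P[:,:2]*1000).astype(np.float32));cc,wh,an=r
        if wh[0]<wh[1]: wh=wh[::-1];an+=90
        an=(an+90)%180-90
        a=np.radians(an);q=(P[:,:2]*1000-cc)@[np.cos(a),np.sin(a)]
        prof=[np.round(np.median(P[np.abs(q-t)<4,2])*1000,1) if (np.abs(q-t)<4).any() else None for t in(-50,-40,-30,-20,-10,0,10,20,30,40,50)]
        print(np.round(c[i]),'ctr',np.round(cc,1),'lw',np.round(wh,1),'ang',round(an,1),'prof',[None if v is None else float(v) for v in prof]);out.append((cc,wh,an))
    return out
E
python3 -c "
from h import *
import pickle
st=pickle.load(open('pics/w4.pkl','rb'))
blobs(cloud('wrist',np.load('pics/w4.npy'),st))
print('top');blobs(cloud('top',np.load('pics/top0.npy')))
"
```

```text
[299. 138.] ctr [454.3  -1.2] lw [107.5  60.4] ang 5.5 prof [35.3, 35.4, 35.3, 35.2, 35.3, 35.3, 35.4, 35.4, 35.0, 25.5, 16.0]
[191. 142.] ctr [ 454.7 -121.9] lw [100.4  61.4] ang 9.5 prof [22.1, 25.3, 29.2, 33.2, 37.3, 41.4, 44.2, 39.3, 33.4, 27.6, 22.6]
[ 78. 138.] ctr [ 454.9 -236.2] lw [92.2 27.6] ang -0.1 prof [45.2, 49.1, 49.1, 49.0, 49.0, 49.0, 48.7, 49.0, 49.0, 47.8, 43.8]
[302. 270.] ctr [621.5  15.6] lw [156.2  89. ] ang 1.3 prof [33.5, 33.6, 33.7, 33.8, 33.8, 33.8, 33.7, 33.9, None, 22.1, 25.0]
[215. 258.] ctr [ 596.5 -105. ] lw [97.4 61. ] ang -4.2 prof [22.1, 26.8, 28.3, 29.7, 31.2, 32.8, 34.2, 35.7, 37.1, 38.6, 39.1]
[384. 254.] ctr [609.2 111.2] lw [121.3  61.3] ang 1.9 prof [28.7, 30.2, 31.6, 32.8, 34.1, 35.3, 36.5, 37.6, 38.7, 40.4, 41.5]
top
[310. 152.] ctr [682.9  15.5] lw [87.2 37.8] ang 79.6 prof [None, 27.2, 26.1, 25.7, 26.8, 26.6, 27.6, 25.2, 23.6, 25.9, None]
[277. 175.] ctr [608.1 111. ] lw [122.5  60. ] ang 2.3 prof [30.5, 33.0, 34.0, 34.2, 36.2, 37.6, 39.3, 40.9, 42.2, 41.8, 45.2]
[351. 178.] ctr [ 595.3 -105.3] lw [97.8 61.4] ang -3.9 prof [26.2, 28.9, 30.3, 30.9, 33.0, 35.7, 36.2, 37.5, 38.7, 40.6, 39.1]
[315. 180.] ctr [594.2   2.7] lw [102.6  58.6] ang -0.7 prof [31.6, 35.7, 35.2, 35.6, 35.4, 34.6, 37.1, 35.8, 35.1, 36.7, 35.4]
[316. 228.] ctr [454.3  -1.3] lw [110.6  60. ] ang 5.7 prof [37.1, 37.9, 37.4, 39.0, 37.2, 37.9, 37.3, 37.3, 36.5, 26.3, 17.9]
[358. 227.] ctr [ 454.1 -122.2] lw [100.4  62. ] ang 10.3 prof [24.6, 27.2, 31.6, 34.8, 39.0, 42.0, 47.0, 42.0, 35.7, 29.3, 23.4]
[401. 229.] ctr [ 450.8 -238.4] lw [77.3 25.8] ang -3.2 prof [None, 50.4, 52.0, 53.4, 50.7, 53.1, 50.8, 50.3, 49.9, 49.8, None]
```

```bash
python3 -c "
from h import *
go(450.5,-1.5,40,95.5)"
```

```text
t 6.2 at [498.3 -20.9 217.6] phi 89.8 w 0.999 F [-0.1 -0.1  0.3] q6 -1.66
shift [ 47.4  19.1 177.7] turn [ 0.1 -0.2 -5.7] rows>= 4.4
```

Call:
arm_command(targets="47 19 140 0 0 -5.7 1;47 19 177 0 0 -5.7 1;47 19 177 0 0 -5.7 1;47 19 177 0 0 -5.7 1;47 19 177 0 0 -5.7 1;47 19 200 0 0 -5.7 1;47 19 230 0 0 -5.7 1;47 19 239 0 0 -5.7 1;47 19 239 0 0 -5.7 1;47 19 239 0 0 -5.7 1")

```text
time: 7.03
tool_pos: [0.4513, -0.0012, -0.0203]
tcp_rot: [0.155, -3.135, -0.001]
wrist_force: [-0.5, -0.0, 0.1]
width: 1.004
```

```bash
python3 -c "
from h import *
go(450.5,-1.5,-22,95.5)
st=bot.read_state();p,d=bot.read_camera('wrist');cv2.imwrite('pics/w5.png',p)
"
```

```text
t 7.03 at [451.3  -1.2 -20.3] phi 95.6 w 1.004 F [-0.5 -0.   0.1] q6 -1.73
shift [ 0.8 -0.3  1.7] turn [ 0.  -0.1  0.1] rows>= 0.0
```

View pics/w5.png

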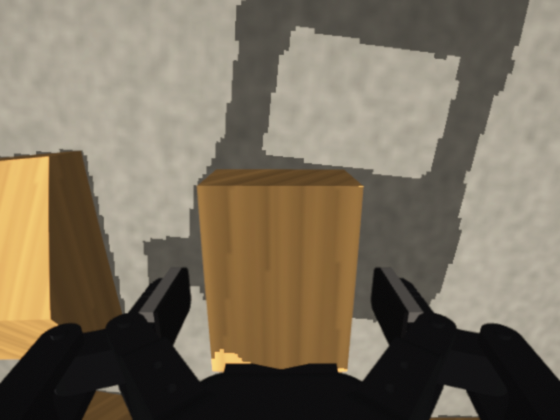

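Jaws straddle the mitre block squarely (block at columns 200–360, fingers at 170 and 390). Close.

Call:
arm_command(targets="0 0 1 0 0 0 0;0 0 1 0 0 0 0;0 0 1 0 0 0 0;0 0 1 0 0 0 0;0 0 1 0 0 0 0;0 0 1 0 0 0 0", newtons=70)

```text
time: 7.58
tool_pos: [0.4543, -0.0022, -0.0189]
tcp_rot: [-0.152, 3.134, -0.0]
wrist_force: [-0.1, -0.4, 6.7]
width: 0.693
```

```bash
python3 -c "
from h import *
go(450.5,-1.5,-22,95.5)
st=bot.read_state();p,d=bot.read_camera('wrist');cv2.imwrite('pics/w6.png',p)
C=cloud('wrist',d,st)
for u,v in((195,300),(190,270),(200,250)): print(C[v,u])
"
```

```text
t 7.58 at [454.3  -2.2 -18.9] phi 95.5 w 0.693 F [-0.1 -0.4  6.7] q6 -1.73
shift [3.7 1.1 3.1] turn [-0.   0.2  0. ] rows>= 0.1
[ 0.44727636 -0.0347529   0.04599811]
[ 0.46157605 -0.04947313 -0.0011483 ]
[ 0.44955058 -0.04439771 -0.00138772]
```

View pics/w6.png

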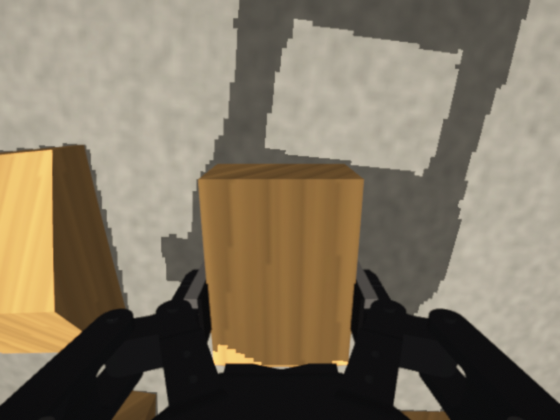

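Call:
arm_command(targets="0 0 -8 0 0 0 0;0 0 -25 0 0 0 0;0 0 -55 0 0 0 0;0 0 -90 0 0 0 0;0 0 -125 0 0 0 0;0 0 -140 0 0 0 0;0 0 -140 0 0 0 0;0 0 -140 0 0 0 0")

```text
time: 8.3
tool_pos: [0.4529, -0.0022, 0.1205]
tcp_rot: [-0.152, 3.135, -0.001]
wrist_force: [-0.1, -0.6, -2.2]
width: 0.692
```

```bash
python3 -c "
from h import *
go(489,-359.5,120,72.2)"
```

```text
t 8.3 at [452.9  -2.2 120.5] phi 95.6 w 0.692 F [-0.1 -0.6 -2.2] q6 -1.73
shift [  -1.3 -359.1    0.7] turn [ 0.   0.2 23.4] rows>= 8.6
```

Call:
arm_command(targets="0 -20 0 0 0 2 0;0 -55 0 0 0 5 0;0 -95 0 0 0 8 0;0 -135 0 0 0 11 0;0 -175 0 0 0 14 0;0 -215 0 0 0 17 0;-1 -255 0 0 0 20 0;-1 -295 0 0 0 23 0;-1 -330 0 0 0 23.4 0;-1 -350 0 0 0 23.4 0")

```text
time: 9.13
tool_pos: [0.4855, -0.3532, 0.1162]
tcp_rot: [-0.491, -3.099, -0.001]
wrist_force: [0.1, 0.2, -0.9]
width: 0.691
```

Call:
arm_command(targets="-2 -8 0 0 0 0 0;-2 -8 0 0 0 0 0;-2 -8 0 0 0 0 0")

```text
time: 9.38
tool_pos: [0.4851, -0.3571, 0.117]
tcp_rot: [-0.488, -3.1, -0.004]
wrist_force: [-0.5, 0.4, -1.1]
width: 0.69
```

```bash
python3 -c "
from h import *
go(489,-359.5,40,72.2)
st=bot.read_state();p,d=bot.read_camera('wrist');cv2.imwrite('pics/w7.png',p)
C=cloud('wrist',d,st);P=C[(C[...,2]>.04)&(C[...,2]<.056)]
print(cv2.minAreaRect((P[:,:2]*1000).astype(np.float32)))
"
```

```text
t 9.38 at [ 485.1 -357.1  117. ] phi 72.1 w 0.69 F [-0.5  0.4 -1.1] q6 -1.94
shift [-4.7 -1.2 77. ] turn [ 0.1 -0.2 -0.1] rows>= 1.9
((536.4667358398438, -287.23223876953125), (392.9224853515625, 267.6894836425781), 71.41697692871094)
```

View pics/w7.png

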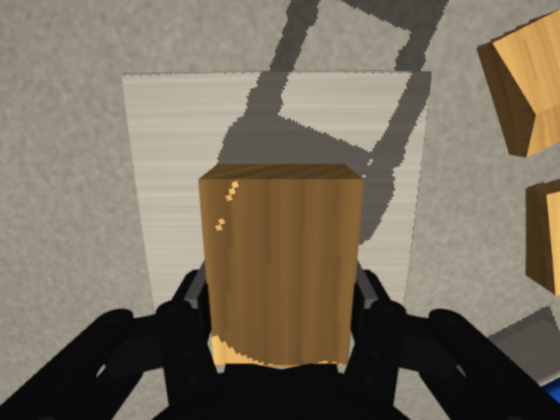

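```bash
python3 -c "
from h import *
st=bot.read_state()
a,b=onplane('wrist',np.array([123,431.]),np.array([75,72.]),.05,st)
e=(b-a)[:2];L=np.linalg.norm(e);e/=L;n=np.array([e[1],-e[0]]);n*=np.sign(n[0])
print(L,np.degrees(np.arctan2(*n[::-1])),(a+b)[:2]/2+n*.11)
"
```

```text
0.2155189444977541 -17.356748411637387 [ 0.49053321 -0.35970052]
```

Call:
arm_command(targets="-4 -2 30 0 0 0 0;-4 -2 55 0 0 0 0;-4 -2 70 0 0 0 0;-4 -2 78 0 0 0 0;-4 -2 82 0 0 0 0;-4 -2 84 0 0 0 0;-4 -2 85 0 0 0 0;-4 -2 86 0 0 0 0")

```text
time: 10.1
tool_pos: [0.4909, -0.3621, 0.0346]
tcp_rot: [0.486, 3.102, -0.002]
wrist_force: [-0.1, -0.1, -0.4]
width: 0.688
```

Call:
arm_command(targets="0 0 1 0 0 0 0;0 0 1 0 0 0 0;0 0 2 0 0 0 0;0 0 2 0 0 0 0")

```text
time: 10.43
tool_pos: [0.49, -0.3619, 0.0316]
tcp_rot: [0.487, 3.103, -0.0]
wrist_force: [-0.3, 1.2, -1.6]
width: 0.692
```

Call:
arm_command(targets="0 0 1 0 0 0 0;0 0 1 0 0 0 0;0 0 1 0 0 0 0")

```text
time: 10.68
tool_pos: [0.49, -0.362, 0.0311]
tcp_rot: [0.487, 3.103, -0.0]
wrist_force: [-2.9, 1.5, 4.6]
width: 0.69
```

Contact. Release and rise.

Call:
arm_command(targets="0 0 0 0 0 0 1;0 0 0 0 0 0 1;0 0 0 0 0 0 1;0 0 0 0 0 0 1;0 0 0 0 0 0 1;0 0 -20 0 0 0 1;0 0 -60 0 0 0 1;0 0 -100 0 0 0 1;0 0 -120 0 0 0 1;0 0 -120 0 0 0 1")

```text
time: 11.52
tool_pos: [0.4936, -0.3647, 0.1575]
tcp_rot: [0.485, 3.093, -0.009]
wrist_force: [0.2, -0.2, 1.0]
width: 0.998
```

```bash
python3 -c "
from h import *
go(594,2.7,100,89.3)
st=bot.read_state();p,d=bot.read_camera('wrist');cv2.imwrite('pics/w8.png',p)
C=cloud('wrist',d,st);C2=C.copy();C2[...,2]-=.05
blobs(C2,lo=(.38,-.47),hi=(.6,-.25))
"
```

```text
t 11.52 at [ 493.6 -364.7  157.5] phi 72.2 w 0.998 F [ 0.2 -0.2  1. ] q6 -1.94
shift [ 17.6 380.7  55.7] turn [ -0.3   0.6 -17.1] rows>= 9.2
[283. 194.] ctr [ 490.2 -361.9] lw [107.7  60.4] ang -17.8 prof [35.1, 35.3, 35.4, 35.4, 35.4, 35.4, 35.5, 35.5, 35.2, 26.0, 16.3]
```

View pics/w8.png

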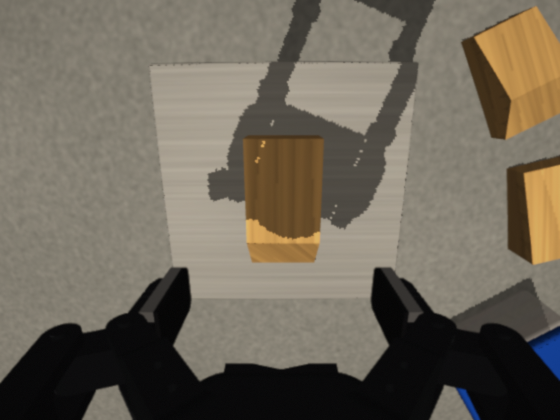

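```bash
python3 -c "
from h import *
go(591,2.7,60,89.3)"
```

```text
t 11.57 at [ 492.2 -363.5  154.4] phi 72.2 w 1.0 F [-0.1 -1.5 -0. ] q6 -1.94
shift [ 18.7 379.1  93.2] turn [ -0.2   0.4 -17.1] rows>= 9.4
```

Call:
arm_command(targets="19 379 60 0 0 -17 1;19 379 60 0 0 -17 1;19 379 60 0 0 -17 1;19 379 60 0 0 -17 1;19 379 60 0 0 -17 1;19 379 60 0 0 -17 1;19 379 60 0 0 -17 1;19 379 60 0 0 -17 1;19 379 60 0 0 -17 1;19 379 90 0 0 -17 1")

```text
time: 12.4
tool_pos: [0.5923, 0.0104, 0.0631]
tcp_rot: [0.017, 3.133, 0.003]
wrist_force: [1.2, -1.3, 0.5]
width: 1.0
```

Call:
arm_command(targets="0 0 5 0 0 0 1;0 0 5 0 0 0 1;0 0 5 0 0 0 1")

```text
time: 12.65
tool_pos: [0.5862, 0.0044, 0.0537]
tcp_rot: [-0.023, -3.138, 0.0]
wrist_force: [-0.4, -0.5, -0.4]
width: 1.004
```

```bash
python3 -c "
from h import *
go(591,2.7,-15,89.3)
st=bot.read_state();p,d=bot.read_camera('wrist');cv2.imwrite('pics/w9.png',p)
C=cloud('wrist',d,st)
blobs(C)
"
```

```text
t 12.65 at [586.2   4.4  53.7] phi 89.2 w 1.004 F [-0.4 -0.5 -0.4] q6 -1.59
shift [-5.1 -1.6 68.6] turn [-0.  -0.2 -0.1] rows>= 1.7
[65. 54.] ctr [ 473.2 -118.4] lw [62.9 62. ] ang 9.1 prof [None, None, 37.8, 40.7, 44.1, 39.7, 33.8, 27.9, 22.6, None, None]
[281. 262.] ctr [622.1  16.4] lw [155.7  89.5] ang -0.1 prof [33.5, 33.5, 33.5, 33.5, 33.5, 33.6, 33.6, 33.6, None, 21.9, 25.0]
[442. 240.] ctr [602.7 111. ] lw [108.8  61.6] ang 2.8 prof [27.6, 29.0, 30.5, 31.9, 33.1, 34.5, 35.8, 37.3, 38.6, 39.8, 41.1]
[118. 241.] ctr [ 596.2 -104.4] lw [97.3 61.6] ang -4.3 prof [24.2, 26.6, 28.1, 29.5, 31.0, 32.5, 34.0, 35.5, 37.0, 38.5, 39.3]
```

View pics/w9.png

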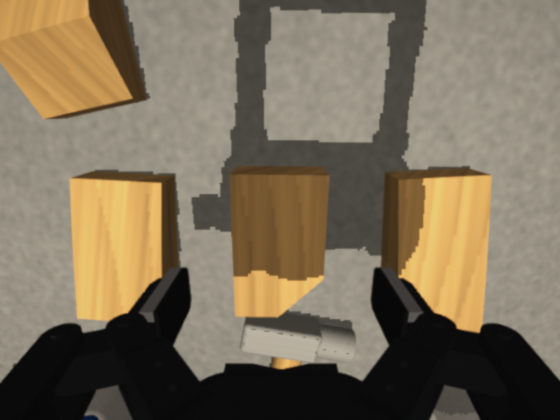

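Call:
arm_command(targets="-5 -2 25 0 0 0 1;-5 -2 45 0 0 0 1;-5 -2 60 0 0 0 1;-5 -2 68 0 0 0 1;-5 -2 68 0 0 0 1;-5 -2 68 0 0 0 1")

```text
time: 13.2
tool_pos: [0.5933, 0.0019, -0.0119]
tcp_rot: [0.025, 3.141, -0.0]
wrist_force: [0.2, 1.0, -0.3]
width: 0.999
```

Call:
arm_command(targets="0 0 0 0 0 0 0;0 0 0 0 0 0 0;0 0 0 0 0 0 0;0 0 0 0 0 0 0;0 0 0 0 0 0 0;0 0 0 0 0 0 0")

```text
time: 13.7
tool_pos: [0.5948, 0.0027, -0.0106]
tcp_rot: [0.023, 3.138, -0.0]
wrist_force: [-0.2, -0.8, 6.2]
width: 0.684
```

```bash
python3 -c "
from h import *
go(591,2.7,-15,89.3)
st=bot.read_state();p,d=bot.read_camera('wrist');cv2.imwrite('pics/w10.png',p)
"
```

```text
t 13.7 at [594.8   2.7 -10.6] phi 89.2 w 0.684 F [-0.2 -0.8  6.2] q6 -1.59
shift [ 3.8 -0.   4.4] turn [-0.   0.2 -0.1] rows>= 0.1
```

View pics/w10.png

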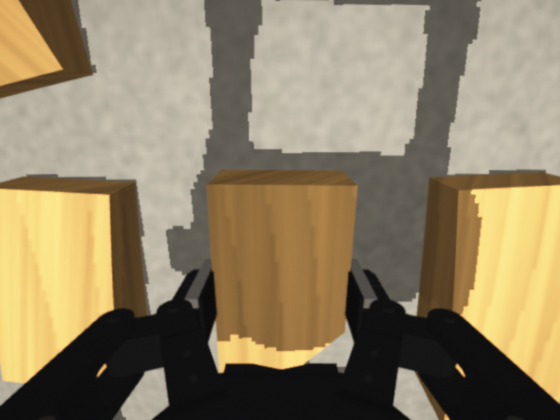

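Call:
arm_command(targets="0 0 -8 0 0 0 0;0 0 -25 0 0 0 0;0 0 -55 0 0 0 0;0 0 -90 0 0 0 0;0 0 -125 0 0 0 0;0 0 -145 0 0 0 0;0 0 -150 0 0 0 0;0 0 -150 0 0 0 0")

```text
time: 14.42
tool_pos: [0.5942, 0.0029, 0.1397]
tcp_rot: [0.023, 3.137, -0.0]
wrist_force: [-0.1, -0.5, -1.4]
width: 0.682
```

```bash
python3 -c "
from h import *
go(486.4,-360.6,140,72.2)"
```

```text
t 14.42 at [594.2   2.9 139.7] phi 89.2 w 0.682 F [-0.1 -0.5 -1.4] q6 -1.59
shift [ 102.6 -365.    -0.7] turn [ 0.   0.2 17. ] rows>= 9.1
```

Call:
arm_command(targets="5 -18 0 0 0 1 0;15 -54 0 0 0 3 0;25 -90 0 0 0 5 0;36 -127 0 0 0 7 0;46 -164 0 0 0 9 0;56 -200 0 0 0 11 0;66 -237 0 0 0 13 0;77 -274 0 0 0 15 0;87 -310 0 0 0 17 0;96 -340 0 0 0 17 0")

```text
time: 15.25
tool_pos: [0.489, -0.3368, 0.134]
tcp_rot: [-0.49, -3.098, -0.003]
wrist_force: [-0.2, -0.4, -1.0]
width: 0.685
```

```bash
python3 -c "
from h import *
go(486.4,-360.6,110,72.2)"
```

```text
t 15.25 at [ 489.  -336.8  134. ] phi 72.0 w 0.685 F [-0.2 -0.4 -1. ] q6 -1.9
shift [ -5.  -23.5  23.9] turn [ 0.1 -0.3 -0.2] rows>= 0.8
```

Call:
arm_command(targets="-4 -13 0 0 0 0 0;-4 -23 0 0 0 0 0;-4 -23 5 0 0 0 0;-4 -23 15 0 0 0 0;-4 -23 24 0 0 0 0;-4 -23 24 0 0 0 0;-4 -23 24 0 0 0 0")

```text
time: 15.83
tool_pos: [0.488, -0.3567, 0.1114]
tcp_rot: [-0.484, -3.101, -0.003]
wrist_force: [1.3, 0.3, -1.3]
width: 0.681
```

```bash
python3 -c "
from h import *
go(486.4,-360.6,78,72.2)
st=bot.read_state();p,d=bot.read_camera('wrist');cv2.imwrite('pics/w11.png',p)
"
```

```text
t 15.83 at [ 488.  -356.7  111.4] phi 72.3 w 0.681 F [ 1.3  0.3 -1.3] q6 -1.93
shift [ 0.2 -4.3 33.4] turn [ 0.1 -0.2  0.1] rows>= 0.8
```

View pics/w11.png

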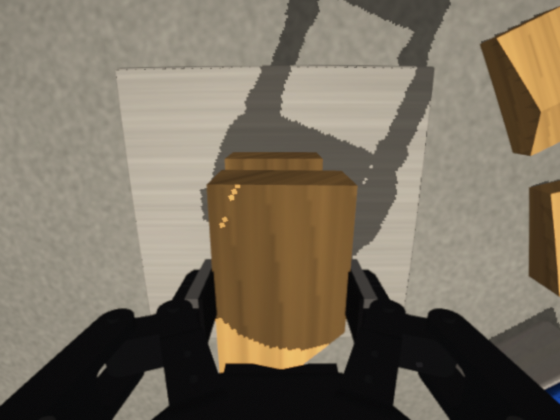

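Call:
arm_command(targets="0 -4 15 0 0 0 0;0 -4 25 0 0 0 0;0 -4 30 0 0 0 0;0 -4 32 0 0 0 0;0 -4 32 0 0 0 0;0 -4 33 0 0 0 0;0 -4 33 0 0 0 0")

```text
time: 16.47
tool_pos: [0.4878, -0.3628, 0.0808]
tcp_rot: [0.487, 3.103, -0.001]
wrist_force: [-0.3, 0.1, -1.8]
width: 0.682
```

Call:
arm_command(targets="0 0 1 0 0 0 0;0 0 2 0 0 0 0;0 0 2 0 0 0 0")

```text
time: 16.72
tool_pos: [0.4875, -0.3627, 0.0784]
tcp_rot: [0.487, 3.103, -0.0]
wrist_force: [-0.1, 0.0, -0.7]
width: 0.683
```

Call:
arm_command(targets="0 1.5 1 0 0 0 0;0 1.5 2 0 0 0 0;0 1.5 3 0 0 0 0;0 1.5 3 0 0 0 0;0 1.5 4 0 0 0 0;0 1.5 4 0 0 0 0")

```text
time: 17.22
tool_pos: [0.488, -0.3612, 0.0754]
tcp_rot: [0.487, 3.104, 0.0]
wrist_force: [-2.2, 2.7, 5.7]
width: 0.685
```

Call:
arm_command(targets="0 0 0 0 0 0 1;0 0 0 0 0 0 1;0 0 0 0 0 0 1;0 0 0 0 0 0 1;0 0 0 0 0 0 1;0 0 -20 0 0 0 1;0 0 -60 0 0 0 1;0 0 -100 0 0 0 1;0 0 -120 0 0 0 1;0 0 -120 0 0 0 1")

```text
time: 18.05
tool_pos: [0.4913, -0.364, 0.2017]
tcp_rot: [0.485, 3.093, -0.009]
wrist_force: [-0.2, -0.8, 1.6]
width: 1.0
```

```bash
python3 -c "
from h import *
go(612,111,60,92.2)
st=bot.read_state();p,d=bot.read_camera('wrist');cv2.imwrite('pics/w12.png',p)
C=cloud('wrist',d,st);C2=C.copy();C2[...,2]-=.086
blobs(C2,zmin=.015,lo=(.38,-.47),hi=(.6,-.25))
C2=C.copy();C2[...,2]-=.05
blobs(C2,lo=(.38,-.47),hi=(.6,-.25))
"
```

```text
t 18.05 at [ 491.3 -364.   201.7] phi 72.2 w 1.0 F [-0.2 -0.8  1.6] q6 -1.94
shift [ 32.2 489.8 139.2] turn [ -0.4   0.6 -20. ] rows>= 12.2
[281. 196.] ctr [ 489.1 -361.6] lw [100.8  60.1] ang -18.5 prof [33.0, 33.4, 33.4, 33.5, 33.5, 33.5, 33.5, 33.5, 33.6, 33.7, 33.6]
[290. 152.] ctr [ 459.4 -351.5] lw [60.2 42.5] ang 72.1 prof [None, None, 37.6, 36.6, 48.9, 68.9, 69.0, 68.4, 68.5, None, None]
[309. 176.] ctr [ 472.2 -335.9] lw [15.9 14.8] ang -59.6 prof [None, None, None, None, 69.2, 69.1, 69.4, None, None, None, None]
[271. 183.] ctr [ 467.9 -364.6] lw [22.8 10.2] ang 35.2 prof [None, None, None, None, 69.3, 69.3, 69.4, None, None, None, None]
[270. 202.] ctr [ 482.6 -372.3] lw [28.5 11.1] ang 82.7 prof [None, None, None, None, 69.3, 69.4, 69.2, None, None, None, None]
```

View pics/w12.png

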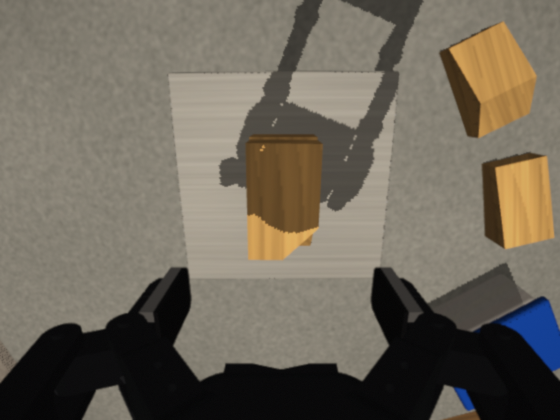

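Call:
arm_command(targets="33 490 60 0 0 -20 1;33 490 60 0 0 -20 1;33 490 60 0 0 -20 1;33 490 60 0 0 -20 1;33 490 60 0 0 -20 1;33 490 60 0 0 -20 1;33 490 60 0 0 -20 1;33 490 60 0 0 -20 1;33 490 60 0 0 -20 1;33 490 60 0 0 -20 1")

```text
time: 18.93
tool_pos: [0.5864, 0.0421, 0.1413]
tcp_rot: [0.059, -3.138, 0.0]
wrist_force: [0.5, 0.3, -0.3]
width: 1.003
```

Call:
arm_command(targets="0 0 0 0 0 0 1;0 0 0 0 0 0 1;0 0 30 0 0 0 1;0 0 60 0 0 0 1;0 0 70 0 0 0 1;0 0 70 0 0 0 1")

```text
time: 19.43
tool_pos: [0.5834, 0.0386, 0.0692]
tcp_rot: [0.057, -3.132, 0.001]
wrist_force: [-1.1, 0.1, 0.1]
width: 1.003
```

```bash
python3 -c "
from h import *
go(611,111,-10,92.2)
st=bot.read_state();p,d=bot.read_camera('wrist');cv2.imwrite('pics/w13.png',p)
C=cloud('wrist',d,st)
blobs(C)
"
```

```text
t 19.43 at [583.4  38.6  69.2] phi 92.1 w 1.003 F [-1.1  0.1  0.1] q6 -1.58
shift [-30.9  71.4  78.9] turn [-0.  -0.5 -0.1] rows>= 2.7
[47. 54.] ctr [ 474.1 -118.3] lw [61.9 61.2] ang -80.5 prof [None, None, 27.7, 38.0, 38.2, 38.2, 34.0, 29.5, 26.1, None, None]
[ 85. 235.] ctr [ 596.5 -104.5] lw [97.9 62.2] ang -4.3 prof [24.2, 26.6, 28.1, 29.6, 31.1, 32.5, 34.0, 35.4, 37.0, 38.4, 39.4]
[374. 249.] ctr [608.9 111.1] lw [120.9  60.7] ang 2.3 prof [28.7, 30.0, 31.3, 32.7, 34.1, 35.3, 36.7, 37.9, 39.3, 40.8, 42.1]
[247. 331.] ctr [683.7  16. ] lw [87.9 37.6] ang 79.0 prof [None, 25.0, 25.3, 25.2, 25.0, 24.9, 25.1, 23.2, 23.0, 22.8, None]
```

View pics/w13.png

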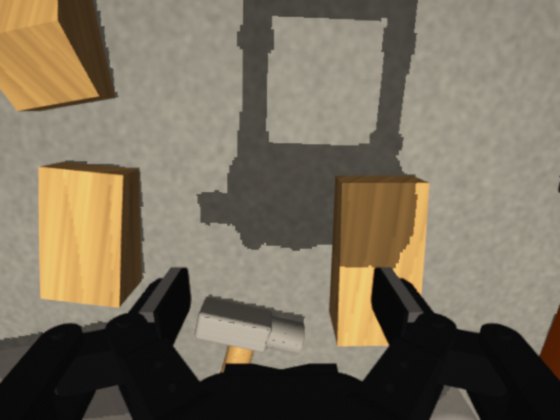

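Call:
arm_command(targets="-31 71 0 0 0 0 1;-31 71 0 0 0 0 1;-31 71 20 0 0 0 1;-31 71 40 0 0 0 1;-31 71 60 0 0 0 1;-31 71 72 0 0 0 1;-31 71 78 0 0 0 1;-31 71 78 0 0 0 1;-31 71 78 0 0 0 1")

```text
time: 20.23
tool_pos: [0.6169, 0.1118, -0.0032]
tcp_rot: [-0.058, 3.14, 0.0]
wrist_force: [-1.0, -0.0, -0.5]
width: 0.998
```

Call:
arm_command(targets="0 0 0 0 0 0 0;0 0 0 0 0 0 0;0 0 0 0 0 0 0;0 0 0 0 0 0 0;0 0 0 0 0 0 0;0 0 0 0 0 0 0")

```text
time: 20.73
tool_pos: [0.6179, 0.1124, -0.0021]
tcp_rot: [-0.059, 3.137, 0.0]
wrist_force: [0.1, -1.2, 6.2]
width: 0.678
```

```bash
python3 -c "
from h import *
go(611,111,-10,92.2)
st=bot.read_state();p,d=bot.read_camera('wrist');cv2.imwrite('pics/w14.png',p)
"
```

```text
t 20.73 at [617.9 112.4  -2.1] phi 92.2 w 0.678 F [ 0.1 -1.2  6.2] q6 -1.47
shift [ 7.  -1.1  7.8] turn [ 0.   0.2 -0. ] rows>= 0.3
```

View pics/w14.png

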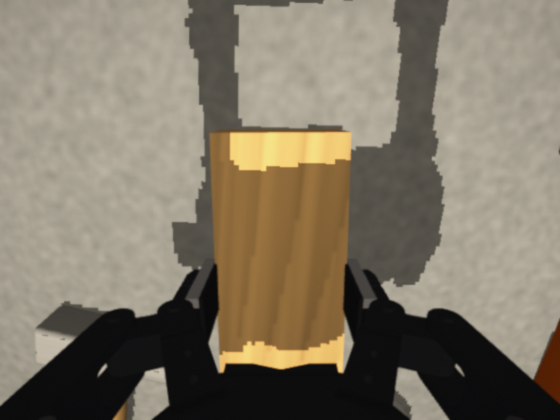

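Call:
arm_command(targets="0 0 0 0 0 0 1;0 0 0 0 0 0 1;0 0 0 0 0 0 1;3 0 8 0 0 0 1;5 0 12 0 0 0 1;5 0 12 0 0 0 1;5 0 12 0 0 0 1")

```text
time: 21.37
tool_pos: [0.6098, 0.1119, -0.0175]
tcp_rot: [0.059, -3.139, 0.001]
wrist_force: [-0.0, -0.9, 0.4]
width: 1.0
```

Call:
arm_command(targets="0 0 0 0 0 0 0;0 0 0 0 0 0 0;0 0 0 0 0 0 0;0 0 0 0 0 0 0;0 0 0 0 0 0 0;0 0 0 0 0 0 0")

```text
time: 21.87
tool_pos: [0.6118, 0.1121, -0.0157]
tcp_rot: [-0.059, 3.14, 0.0]
wrist_force: [0.7, 0.2, 2.2]
width: 0.687
```

Call:
arm_command(targets="0 0 -8 0 0 0 0;0 0 -25 0 0 0 0;0 0 -55 0 0 0 0;0 0 -90 0 0 0 0;0 0 -125 0 0 0 0;0 0 -160 0 0 0 0;0 0 -178 0 0 0 0;0 0 -180 0 0 0 0;0 0 -180 0 0 0 0")

```text
time: 22.62
tool_pos: [0.6118, 0.1121, 0.1653]
tcp_rot: [-0.059, 3.138, 0.001]
wrist_force: [-0.8, -0.2, -2.0]
width: 0.684
```

```bash
python3 -c "
from h import *
go(487,-361,165,72)
st=bot.read_state();p,d=bot.read_camera('wrist');cv2.imwrite('pics/w15.png',p)"
```

```text
t 22.62 at [611.8 112.1 165.3] phi 92.2 w 0.684 F [-0.8 -0.2 -2. ] q6 -1.47
shift [ 1.426e+02 -4.680e+02 -3.000e-01] turn [ 0.   0.2 20.2] rows>= 11.7
```

View pics/w15.png

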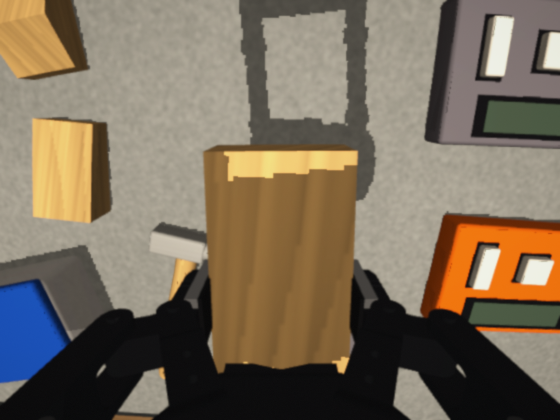

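Call:
arm_command(targets="5 -18 0 0 0 1 0;15 -54 0 0 0 3 0;26 -90 0 0 0 5 0;37 -125 0 0 0 7 0;48 -161 0 0 0 9 0;59 -197 0 0 0 11 0;70 -233 0 0 0 13 0;81 -269 0 0 0 15 0;92 -304 0 0 0 17 0;103 -340 0 0 0 20 0")

```text
time: 23.5
tool_pos: [0.518, -0.232, 0.1601]
tcp_rot: [-0.489, -3.097, -0.003]
wrist_force: [-0.2, -0.4, -2.2]
width: 0.694
```

```bash
python3 -c "
from h import *
go(487,-361,160,72)"
```

```text
t 23.5 at [ 518.  -232.   160.1] phi 72.1 w 0.694 F [-0.2 -0.4 -2.2] q6 -1.72
shift [ -10.2 -132.3   -0.2] turn [ 0.1 -0.4  0.1] rows>= 3.2
```

Call:
arm_command(targets="-2 -35 0 0 0 0 0;-5 -70 0 0 0 0 0;-8 -105 0 0 0 0 0;-10 -128 0 0 0 0 0;-10 -132 0 0 0 0 0;-10 -132 0 0 0 0 0;-10 -132 0 0 0 0 0")

```text
time: 24.08
tool_pos: [0.4888, -0.3589, 0.1611]
tcp_rot: [-0.488, -3.1, -0.005]
wrist_force: [-1.0, 0.2, -0.7]
width: 0.687
```

```bash
python3 -c "
from h import *
go(487,-361,108,72)
st=bot.read_state();p,d=bot.read_camera('wrist');cv2.imwrite('pics/w16.png',p)"
```

```text
t 24.08 at [ 488.8 -358.9  161.1] phi 72.1 w 0.687 F [-1.   0.2 -0.7] q6 -1.93
shift [ 0.8 -2.7 53.1] turn [ 0.1 -0.3  0.1] rows>= 1.3
```

View pics/w16.png

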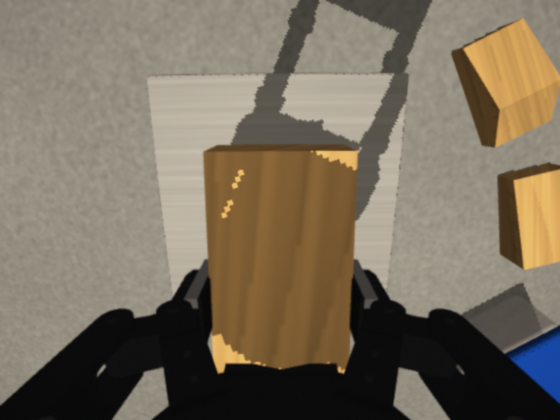

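Call:
arm_command(targets="1 -3 15 0 0 0 0;1 -3 30 0 0 0 0;1 -3 42 0 0 0 0;1 -3 48 0 0 0 0;1 -3 51 0 0 0 0;1 -3 52 0 0 0 0;1 -3 52 0 0 0 0;1 -3 52 0 0 0 0")

```text
time: 24.8
tool_pos: [0.4889, -0.3632, 0.1126]
tcp_rot: [0.486, 3.102, -0.001]
wrist_force: [1.1, -0.5, -1.5]
width: 0.686
```

```bash
python3 -c "
from h import *
go(487,-361,104,72)"
```

```text
t 24.8 at [ 488.9 -363.2  112.6] phi 72.2 w 0.686 F [ 1.1 -0.5 -1.5] q6 -1.94
shift [2.4 1.5 8.6] turn [-0.   0.1  0.2] rows>= 0.2
```

Call:
arm_command(targets="2 1.5 3 0 0 0 0;2 1.5 4 0 0 0 0;2 1.5 5 0 0 0 0;2 1.5 6 0 0 0 0;2 1.5 6 0 0 0 0;2 1.5 7 0 0 0 0;2 1.5 7 0 0 0 0")

```text
time: 25.38
tool_pos: [0.4867, -0.3609, 0.1046]
tcp_rot: [-0.487, -3.103, -0.0]
wrist_force: [-0.5, 0.5, -2.1]
width: 0.688
```

Call:
arm_command(targets="0 0 1 0 0 0 0;0 0 1 0 0 0 0;0 0 2 0 0 0 0;0 0 2 0 0 0 0")

```text
time: 25.72
tool_pos: [0.4869, -0.361, 0.1043]
tcp_rot: [0.487, 3.103, -0.0]
wrist_force: [-2.7, 1.7, 7.4]
width: 0.69
```

Seated. Release and rise.

Call:
arm_command(targets="0 0 -1 0 0 0 1;0 0 -1 0 0 0 1;0 0 -1 0 0 0 1;0 0 -1 0 0 0 1;0 0 -1 0 0 0 1;0 0 -20 0 0 0 1;0 0 -60 0 0 0 1;0 0 -100 0 0 0 1;0 0 -120 0 0 0 1;0 0 -120 0 0 0 1")

```text
time: 26.55
tool_pos: [0.49, -0.3634, 0.2302]
tcp_rot: [0.485, 3.093, -0.009]
wrist_force: [-0.4, -0.2, 0.7]
width: 0.999
```

```bash
python3 -c "
from h import *
go(598,-105,80,86)
st=bot.read_state();p,d=bot.read_camera('wrist');cv2.imwrite('pics/w17.png',p)
C=cloud('wrist',d,st);C2=C.copy();C2[...,2]-=.120
blobs(C2,zmin=.015,lo=(.38,-.47),hi=(.6,-.25))
blobs(C)
P=C[(C[...,2]>.14)&(C[...,2]<.175)];P=P[(abs(P[:,0]-.49)<.05)&(abs(P[:,1]+.361)<.03)]
A=np.c_[P[:,:2],np.ones(len(P))];k=np.linalg.lstsq(A,P[:,2],rcond=None)[0];u=np.array([np.cos(np.radians(-17.8)),np.sin(np.radians(-17.8))])
print('slope deg along',np.degrees(np.arctan(k[:2]@u)),'across',np.degrees(np.arctan(k[:2]@[-u[1],u[0]])), 'z at A',k@[.487,-.361,1])
"
```

```text
t 26.55 at [ 490.  -363.4  230.2] phi 72.2 w 0.999 F [-0.4 -0.2  0.7] q6 -1.94
shift [-21.9 279.7 149.2] turn [ -0.3   0.6 -13.8] rows>= 7.6
[283. 200.] ctr [ 485.3 -360.4] lw [121.2  60.3] ang -17.6 prof [28.7, 30.0, 31.4, 32.8, 34.2, 35.4, 36.9, 38.2, 39.6, 40.9, 42.3]
[476.  82.] ctr [ 455.1 -122.4] lw [101.1  62. ] ang 9.3 prof [21.8, 24.9, 29.0, 33.0, 36.9, 40.9, 43.9, 38.7, 32.8, 26.9, 22.4]
[378. 103.] ctr [ 450.3 -245.3] lw [77.1 26.2] ang -13.9 prof [None, 48.9, 49.4, 49.0, 49.0, 49.3, 49.2, 49.4, 49.1, 48.9, None]
[504. 196.] ctr [ 596.2 -104.7] lw [97.2 62.5] ang -4.3 prof [21.7, 26.3, 27.8, 29.3, 30.7, 32.0, 33.6, 35.2, 36.7, 38.0, 39.0]
slope deg along 7.729176013737647 across 0.05527272183058288 z at A 0.1557450891566517
```

View pics/w17.png

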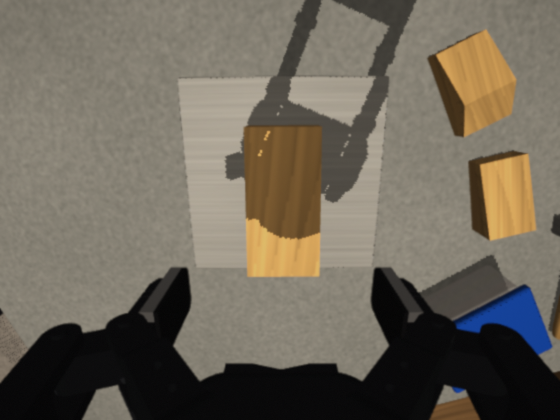

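Call:
arm_command(targets="-20 280 100 0 0 80 1;-20 280 100 0 0 80 1;-20 280 100 0 0 80 1;-20 280 100 0 0 80 1;-20 280 100 0 0 80 1;-20 280 100 0 0 80 1;-20 280 100 0 0 80 1;-20 280 100 0 0 80 1;-20 280 100 0 0 80 1;-20 280 100 0 0 80 1")

```text
time: 27.43
tool_pos: [0.5897, -0.0981, 0.1191]
tcp_rot: [-2.173, -2.262, 0.005]
wrist_force: [0.6, -0.1, -0.8]
width: 0.998
```

```bash
python3 -c "
from h import *
go(599,-105,80,-94.3)"
```

```text
t 27.43 at [589.7 -98.1 119.1] phi 2.3 w 0.998 F [ 0.6 -0.1 -0.8] q6 -0.25
shift [-7.3  9.3 39.1] turn [-0.3  0.2 96.6] rows>= 13.5
```

Call:
arm_command(targets="-7 9 20 0 0 96.6 1;-7 9 20 0 0 96.6 1;-7 9 20 0 0 96.6 1;-7 9 20 0 0 96.6 1;-7 9 20 0 0 96.6 1;-7 9 20 0 0 96.6 1;-7 9 20 0 0 96.6 1;-7 9 20 0 0 96.6 1;-7 9 20 0 0 96.6 1;-7 9 20 0 0 96.6 1")

```text
time: 28.27
tool_pos: [0.5991, -0.1067, 0.1002]
tcp_rot: [-3.09, -0.559, 0.006]
wrist_force: [0.4, 0.2, -0.2]
width: 0.999
```

```bash
python3 -c "
from h import *
go(599,-105,80,-94.3)"
```

```text
t 28.27 at [ 599.1 -106.7  100.2] phi -69.5 w 0.999 F [ 0.4  0.2 -0.2] q6 1.0
shift [ 0.6 -1.5 20.2] turn [-0.1  0.2 24.8] rows>= 3.5
```

Call:
arm_command(targets="0 -1 20 0 0 24.8 1;0 -1 20 0 0 24.8 1;0 -1 20 0 0 24.8 1;0 -1 30 0 0 24.8 1;0 -1 40 0 0 24.8 1;0 -1 40 0 0 24.8 1;0 -1 40 0 0 24.8 1")

```text
time: 28.85
tool_pos: [0.5985, -0.1056, 0.0604]
tcp_rot: [-3.139, 0.105, 0.007]
wrist_force: [0.0, -0.4, -0.6]
width: 1.003
```

```bash
python3 -c "
from h import *
go(599,-105,-16,-94.3)
st=bot.read_state();p,d=bot.read_camera('wrist');cv2.imwrite('pics/w18.png',p)
C=cloud('wrist',d,st);blobs(C)"
```

```text
t 28.85 at [ 598.5 -105.6   60.4] phi -93.8 w 1.003 F [ 0.  -0.4 -0.6] q6 1.42
shift [ 0.8 -0.6 76.4] turn [-0.   0.3  0.5] rows>= 1.8
[ 88. 119.] ctr [684.8  15.2] lw [88.9 37.3] ang 78.2 prof [None, 24.3, 25.1, 25.1, 24.5, 24.9, 25.1, 23.7, 23.4, 23.4, None]
[279. 225.] ctr [ 596.1 -104.2] lw [96.8 60.3] ang -4.2 prof [25.4, 26.4, 27.8, 29.3, 30.7, 32.2, 33.7, 35.2, 36.6, 38.1, 34.2]
[303. 349.] ctr [ 491.9 -115.1] lw [60.5 26.8] ang -81.2 prof [None, None, 23.8, 24.6, 24.9, 24.7, 24.7, 25.2, 28.0, None, None]
[457. 404.] ctr [ 443.7 -240.8] lw [39.9 21.4] ang -17.6 prof [None, None, None, 23.4, 27.6, 48.3, 48.2, 46.6, None, None, None]
```

View pics/w18.png

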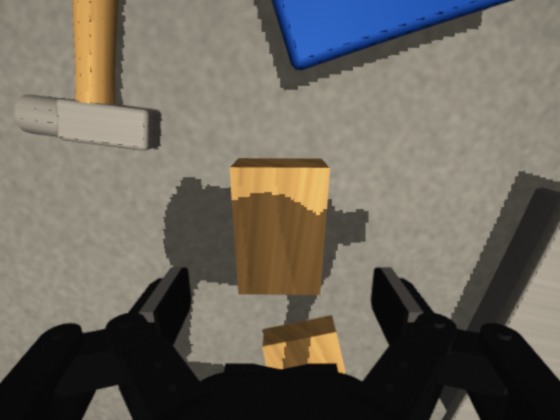

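Call:
arm_command(targets="1 0 20 0 0 0 1;1 0 40 0 0 0 1;1 0 60 0 0 0 1;1 0 72 0 0 0 1;1 0 77 0 0 0 1;1 0 77 0 0 0 1;1 0 77 0 0 0 1")

```text
time: 29.48
tool_pos: [0.602, -0.1063, -0.0137]
tcp_rot: [3.14, -0.107, 0.001]
wrist_force: [0.2, 0.3, 0.9]
width: 1.003
```

Call:
arm_command(targets="0 0 0 0 0 0 1;0 0 0 0 0 0 0;0 0 0 0 0 0 0;0 0 0 0 0 0 0;0 0 0 0 0 0 0;0 0 0 0 0 0 0;0 0 0 0 0 0 0")

```text
time: 30.07
tool_pos: [0.603, -0.1065, -0.0127]
tcp_rot: [3.139, -0.108, 0.004]
wrist_force: [-0.1, 0.8, 5.3]
width: 0.689
```

```bash
python3 -c "
from h import *
go(599,-105,-16,-94.3)
st=bot.read_state();p,d=bot.read_camera('wrist');cv2.imwrite('pics/w19.png',p)"
```

```text
t 30.07 at [ 603.  -106.5  -12.7] phi -93.9 w 0.689 F [-0.1  0.8  5.3] q6 1.42
shift [-4.1 -1.2  3.3] turn [ 0.  -0.2  0.4] rows>= 0.1
```

View pics/w19.png

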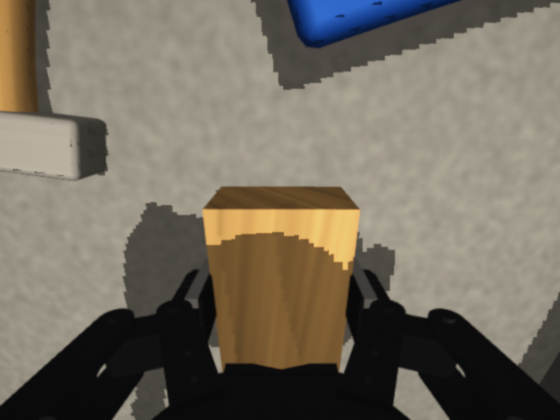

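Call:
arm_command(targets="0 0 -8 0 0 0 0;0 0 -25 0 0 0 0;0 0 -55 0 0 0 0;0 0 -90 0 0 0 0;0 0 -125 0 0 0 0;0 0 -160 0 0 0 0;0 0 -195 0 0 0 0;0 0 -210 0 0 0 0;0 0 -210 0 0 0 0;0 0 -210 0 0 0 0")

```text
time: 30.95
tool_pos: [0.6019, -0.1063, 0.1968]
tcp_rot: [3.139, -0.108, 0.003]
wrist_force: [-0.1, -0.6, -1.2]
width: 0.68
```

```bash
python3 -c "
from h import *
go(485,-360.5,197,-107.8)"
```

```text
t 30.95 at [ 601.9 -106.3  196.8] phi -93.9 w 0.68 F [-0.1 -0.6 -1.2] q6 1.42
shift [-99.2 261.6  -0.3] turn [ 0.  -0.1 13.9] rows>= 6.7
```

Call:
arm_command(targets="-7 18 0 0 0 1 0;-20 52 0 0 0 3 0;-33 87 0 0 0 5 0;-46 122 0 0 0 7 0;-59 157 0 0 0 9 0;-73 192 0 0 0 11 0;-86 227 0 0 0 13 0;-95 251 0 0 0 13.9 0;-98 258 0 0 0 13.9 0;-99 261 0 0 0 13.9 0")

```text
time: 31.78
tool_pos: [0.4825, -0.3601, 0.1927]
tcp_rot: [-3.1, 0.49, 0.007]
wrist_force: [0.4, -0.2, -1.1]
width: 0.679
```

```bash
python3 -c "
from h import *
go(485.4,-360.5,165,-107.8,7.7)
st=bot.read_state();p,d=bot.read_camera('wrist');cv2.imwrite('pics/w20.png',p)"
```

```text
t 31.78 at [ 482.5 -360.1  192.7] phi -108.0 w 0.679 F [ 0.4 -0.2 -1.1] q6 1.2
shift [ 3.  -0.5 27.7] turn [-0.1  8.  -0.2] rows>= 1.1
```

View pics/w20.png

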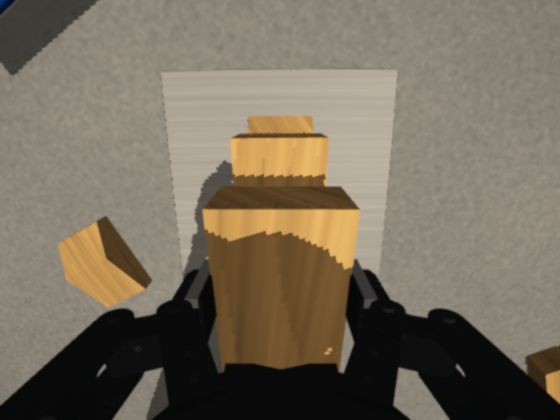

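Call:
arm_command(targets="3 0 5 0 4 0 0;3 0 12 0 8 0 0;3 0 20 0 8 0 0;3 0 26 0 8 0 0;3 0 26 0 8 0 0;3 0 26 0 8 0 0")

```text
time: 32.33
tool_pos: [0.4883, -0.3599, 0.1691]
tcp_rot: [3.076, -0.48, 0.213]
wrist_force: [0.2, -1.0, -0.0]
width: 0.684
```

```bash
python3 -c "
from h import *
go(485.4,-360.5,147,-107.8,7.7)"
```

```text
t 32.33 at [ 488.3 -359.9  169.1] phi -107.8 w 0.684 F [ 0.2 -1.  -0. ] q6 1.14
shift [-5.6  1.5 21.5] turn [-0.  -0.2  0. ] rows>= 0.5
```

Call:
arm_command(targets="-5 1 6 0 0 0 0;-5 1 12 0 0 0 0;-5 1 17 0 0 0 0;-5 1 20 0 0 0 0;-5 1 20 0 0 0 0;-5 1 20 0 0 0 0;-5 1 20 0 0 0 0")

```text
time: 32.92
tool_pos: [0.4855, -0.3612, 0.1494]
tcp_rot: [3.075, -0.482, 0.215]
wrist_force: [-0.0, -0.2, -0.8]
width: 0.687
```

```bash
python3 -c "
from h import *
go(485.4,-360.5,143.5,-107.8,7.7)"
```

```text
t 32.92 at [ 485.5 -361.2  149.4] phi -107.8 w 0.687 F [-0.  -0.2 -0.8] q6 1.14
shift [-1.1 -0.6  5.8] turn [ 0.  -0.3 -0. ] rows>= 0.1
```

Call:
arm_command(targets="-1 -0.5 1 0 -0.2 0 0;-1 -0.5 2 0 -0.2 0 0;-1 -0.5 3 0 -0.2 0 0;-1 -0.5 4 0 -0.2 0 0;-1 -0.5 4 0 -0.2 0 0;-1 -0.5 4 0 -0.2 0 0")

```text
time: 33.42
tool_pos: [0.485, -0.3603, 0.145]
tcp_rot: [3.076, -0.482, 0.209]
wrist_force: [0.4, -0.0, -1.8]
width: 0.686
```

Call:
arm_command(targets="0 0 1 0 0 0 0;0 0 1 0 0 0 0;0 0 2 0 0 0 0;0 0 2 0 0 0 0")

```text
time: 33.75
tool_pos: [0.4855, -0.3606, 0.1434]
tcp_rot: [3.076, -0.482, 0.21]
wrist_force: [0.2, -1.0, -0.1]
width: 0.684
```

Call:
arm_command(targets="0 0 1 0 0 0 0;0 0 1 0 0 0 0;0 0 1 0 0 0 0")

```text
time: 34.0
tool_pos: [0.4856, -0.3606, 0.1433]
tcp_rot: [3.076, -0.482, 0.21]
wrist_force: [-2.2, 1.2, 5.6]
width: 0.683
```

Call:
arm_command(targets="0 0 -1 0 0 0 1;0 0 -1 0 0 0 1;0 0 -1 0 0 0 1;0 0 -1 0 0 0 1;0 0 -1 0 0 0 1;0 0 -20 0 0 0 1;0 0 -60 0 0 0 1;0 0 -90 0 0 0 1;0 0 -100 0 -4 0 1;0 0 -100 0 -7.7 0 1")

```text
time: 34.83
tool_pos: [0.4737, -0.358, 0.2472]
tcp_rot: [3.099, -0.488, 0.011]
wrist_force: [0.8, -0.5, 0.9]
width: 0.997
```

```bash
cat >> h.py <<'E'
def plane(C,zlo,zhi,c=(.487,-.361)):
    P=C[(C[...,2]>zlo)&(C[...,2]<zhi)];u=np.array([np.cos(np.radians(-17.8)),np.sin(np.radians(-17.8))]);n=np.array([-u[1],u[0]])
    q=P[:,:2]-c;s=q@u;t=q@n;P=P[(abs(s)<.045)&(abs(t)<.026)];s=(P[:,:2]-c)@u;t=(P[:,:2]-c)@n
    k=np.linalg.lstsq(np.c_[s,t,np.ones(len(s))],P[:,2],rcond=None)[0]
    print('slopes deg',np.degrees(np.arctan(k[:2])).round(2),'z',k[2].round(4),len(P))
E
python3 -c "
from h import *
go(455,-122,80,100)
st=bot.read_state();p,d=bot.read_camera('wrist');cv2.imwrite('pics/w21.png',p)
C=cloud('wrist',d,st);C2=C.copy();C2[...,2]-=.150
blobs(C2,zmin=.015,lo=(.38,-.47),hi=(.6,-.25))
blobs(C);plane(C,.175,.21)
p,d=bot.read_camera('side');cv2.imwrite('pics/s3.png',cv2.resize(p[200:410,220:420],None,fx=3,fy=2.8,interpolation=cv2.INTER_CUBIC))
"
```

```text
t 34.83 at [ 473.7 -358.   247.2] phi -107.9 w 0.997 F [ 0.8 -0.5  0.9] q6 1.19
shift [ -91.5 -219.5  165.7] turn [ -0.5  -0.4 152.1] rows>= 21.2
[279. 206.] ctr [ 475.9 -357.2] lw [98.3 60.2] ang -18.1 prof [24.0, 26.2, 29.0, 31.9, 34.8, 37.6, 40.5, 43.3, 46.2, 49.0, 27.4]
[198. 234.] ctr [ 452.4 -246.1] lw [81.4 27.3] ang -14.0 prof [None, 48.9, 49.0, 48.9, 49.1, 49.1, 49.3, 49.4, 48.9, 49.4, None]
[118. 243.] ctr [ 455.3 -122. ] lw [99.8 62.7] ang 10.3 prof [21.5, 24.6, 28.7, 32.6, 36.5, 40.3, 43.5, 38.3, 32.3, 26.6, 22.2]
slopes deg [12.23 -0.  ] z 0.1899 7085
```

View pics/w21.png

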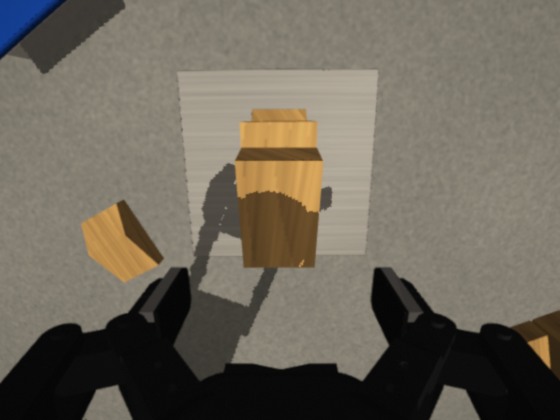

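View pics/s3.png

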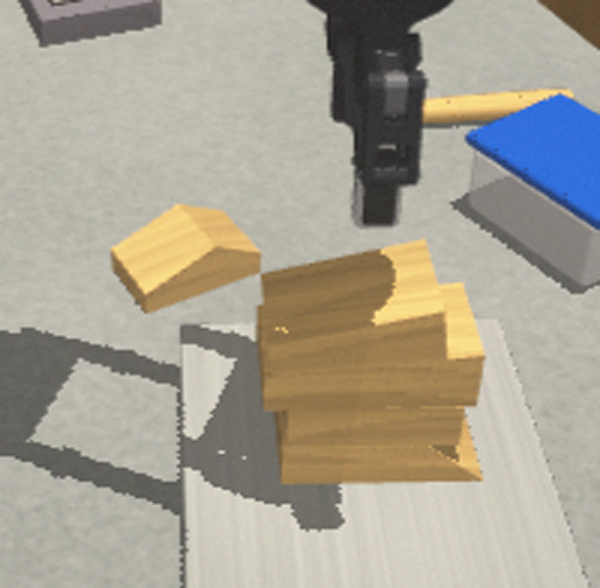

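```bash
python3 -c "
from h import *
go(477.9,-358.1,202.8,-107.8,7.7)"
```

```text
t 34.93 at [ 474.5 -357.3  242.3] phi -107.8 w 1.001 F [ 0.2  0.2 -0.4] q6 1.19
shift [ 3.4 -0.3 39.6] turn [0.  7.5 0. ] rows>= 1.0
```

Call:
arm_command(targets="3 0 0 0 4 0 1;3 0 0 0 7.5 0 1;3 0 10 0 7.5 0 1;3 0 30 0 7.5 0 1;3 0 38 0 7.5 0 1;3 0 38 0 7.5 0 1;3 0 38 0 7.5 0 1")

```text
time: 35.52
tool_pos: [0.4748, -0.3566, 0.2017]
tcp_rot: [3.079, -0.483, 0.2]
wrist_force: [0.4, -0.6, 0.8]
width: 1.001
```

```bash
python3 -c "
from h import *
go(485.5,-360.6,143.3,-107.8,7.7)
st=bot.read_state();p,d=bot.read_camera('wrist');cv2.imwrite('pics/w22.png',p)"
```

```text
t 35.52 at [ 474.8 -356.6  201.7] phi -107.8 w 1.001 F [ 0.4 -0.6  0.8] q6 1.14
shift [ 3.7  0.6 59.4] turn [-0.1  0.3 -0. ] rows>= 1.4
```

View pics/w22.png

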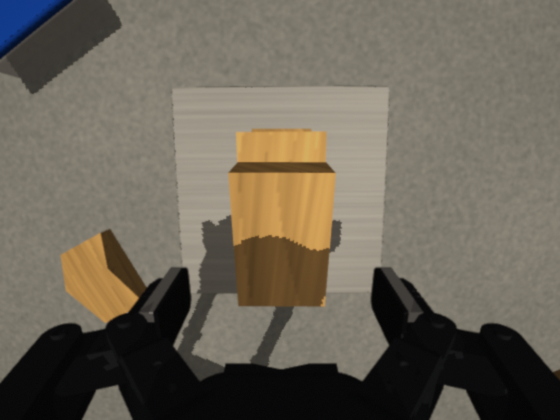

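Call:
arm_command(targets="3.7 0.6 15 0 0 0 1;3.7 0.6 30 0 0 0 1;3.7 0.6 45 0 0 0 1;3.7 0.6 54 0 0 0 1;3.7 0.6 58 0 0 0 1;3.7 0.6 58 0 0 0 1;3.7 0.6 58 0 0 0 1;3.7 0.6 58 0 0 0 1")

```text
time: 36.23
tool_pos: [0.4868, -0.3619, 0.1476]
tcp_rot: [3.076, -0.482, 0.207]
wrist_force: [-0.4, -0.0, -0.0]
width: 1.0
```

```bash
python3 -c "
from h import *
go(485.5,-360.6,143.3,-107.8,7.7)"
```

```text
t 36.23 at [ 486.8 -361.9  147.6] phi -107.8 w 1.0 F [-0.4 -0.  -0. ] q6 1.14
shift [-2.2 -0.9  4. ] turn [ 0. -0. -0.] rows>= 0.1
```

Call:
arm_command(targets="-2 -1 2 0 0 0 1;-2 -1 3 0 0 0 1;-2 -1 3 0 0 0 0;-2 -1 3 0 0 0 0;-2 -1 3 0 0 0 0;-2 -1 3 0 0 0 0;-2 -1 3 0 0 0 0;-2 -1 3 0 0 0 0")

```text
time: 36.9
tool_pos: [0.4853, -0.3603, 0.1438]
tcp_rot: [3.076, -0.482, 0.206]
wrist_force: [-0.6, 1.0, 5.0]
width: 0.684
```

```bash
python3 -c "
from h import *
go(485.5,-360.6,143.3,-107.8,7.7)"
```

```text
t 36.9 at [ 485.3 -360.3  143.8] phi -107.8 w 0.684 F [-0.6  1.   5. ] q6 1.14
shift [0.2 0.3 0.5] turn [ 0.  0. -0.] rows>= 0.0
```

Call:
arm_command(targets="0 0 -3 0 0 0 0;0 0 -10 0 0 0 0;0 0 -25 0 0 0 0;0 0 -45 0 0 0 0;0 0 -60 0 -2 0 0;0 0 -68 0 -5 0 0;0 0 -70 0 -7.7 0 0;0 0 -70 0 -7.7 0 0")

```text
time: 37.57
tool_pos: [0.4777, -0.3578, 0.2137]
tcp_rot: [3.103, -0.486, -0.001]
wrist_force: [0.3, 0.2, -0.4]
width: 0.685
```

```bash
python3 -c "
from h import *
go(486,-361,215,-107.8)
st=bot.read_state();p,d=bot.read_camera('wrist');cv2.imwrite('pics/w23.png',p)
C=cloud('wrist',d,st)
p,d=bot.read_camera('side');cv2.imwrite('pics/s4.png',cv2.resize(p[200:410,220:420],None,fx=3,fy=2.8,interpolation=cv2.INTER_CUBIC))"
```

```text
t 37.57 at [ 477.7 -357.8  213.7] phi -107.8 w 0.685 F [ 0.3  0.2 -0.4] q6 1.2
shift [ 8.9  0.5 -1.3] turn [0. 0. 0.] rows>= 0.2
```

View pics/s4.png

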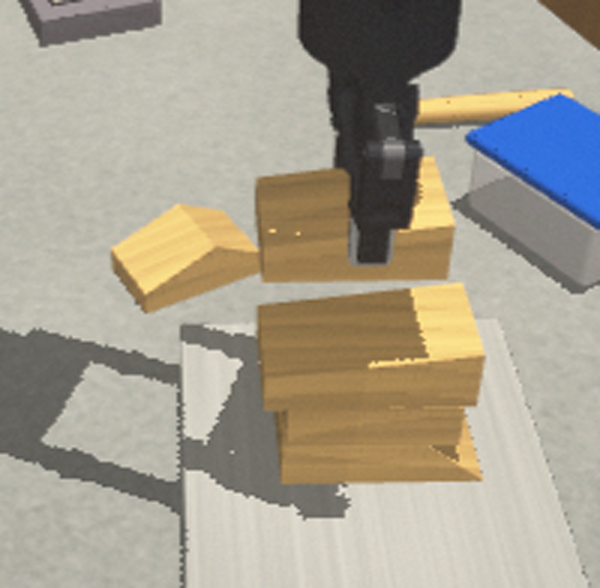

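Call:
arm_command(targets="5 0 -10 0 0 -5 0;8 0 -20 0 0 -12 0;8 0 -20 0 0 -19 0;8 0 -20 0 0 -26 0;8 0 -20 0 0 -33 0;8 0 -20 0 0 -40 0;8 0 -20 0 0 -47 0;8 0 -20 0 0 -54 0;8 0 -20 0 0 -61 0;8 0 -20 0 0 -68 0")

```text
time: 38.5
tool_pos: [0.4826, -0.3588, 0.2312]
tcp_rot: [-2.839, -1.339, 0.002]
wrist_force: [0.8, 0.9, -0.5]
width: 0.68
```

Call:
arm_command(targets="0 0 0 0 0 -7 0;0 0 0 0 0 -14 0;0 0 0 0 0 -21 0;0 0 0 0 0 -28 0;0 0 0 0 0 -35 0;0 0 0 0 0 -42 0;0 0 0 0 0 -49 0;0 0 0 0 0 -56 0;0 0 0 0 0 -63 0;0 0 0 0 0 -70 0")

```text
time: 39.33
tool_pos: [0.4826, -0.3588, 0.2312]
tcp_rot: [-1.557, -2.725, -0.0]
wrist_force: [-0.9, 0.3, -0.5]
width: 0.686
```

```bash
python3 -c "
from h import *
go(486,-361,225,72.2)"
```

```text
t 39.33 at [ 482.6 -358.8  231.2] phi 30.5 w 0.686 F [-0.9  0.3 -0.5] q6 -1.21
shift [-3.6  1.8  6.2] turn [ -0.   -0.2 -41.7] rows>= 5.8
```

Call:
arm_command(targets="-3 2 0 0 0 -7 0;-3 2 0 0 0 -14 0;-3 2 0 0 0 -21 0;-3 2 0 0 0 -28 0;-3 2 0 0 0 -35 0;-3 2 0 0 0 -41.7 0;-3 2 0 0 0 -41.7 0;-3 2 0 0 0 -41.7 0")

```text
time: 40.0
tool_pos: [0.4861, -0.3606, 0.2315]
tcp_rot: [-0.5, -3.099, -0.002]
wrist_force: [1.0, 0.4, -0.8]
width: 0.688
```

```bash
python3 -c "
from h import *
go(485,-361,175,72.2,-7.7)
st=bot.read_state();p,d=bot.read_camera('wrist');cv2.imwrite('pics/w24.png',p)"
```

```text
t 40.0 at [ 486.1 -360.6  231.5] phi 71.7 w 0.688 F [ 1.   0.4 -0.8] q6 -1.93
shift [ 0.8 -0.7 56.5] turn [-0.  -7.9 -0.5] rows>= 1.4
```

View pics/w24.png

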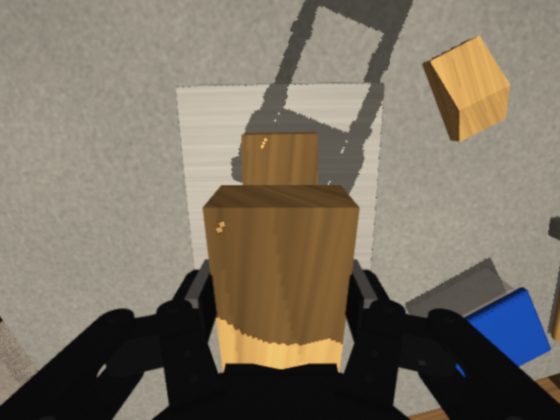

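Call:
arm_command(targets="1 -0.5 10 0 -4 -0.5 0;1 -0.5 25 0 -7.9 -0.5 0;1 -0.5 40 0 -7.9 -0.5 0;1 -0.5 52 0 -7.9 -0.5 0;1 -0.5 55 0 -7.9 -0.5 0;1 -0.5 55 0 -7.9 -0.5 0;1 -0.5 55 0 -7.9 -0.5 0")

```text
time: 40.63
tool_pos: [0.4864, -0.3616, 0.1778]
tcp_rot: [0.461, 2.971, -0.033]
wrist_force: [0.1, -0.7, -0.4]
width: 0.682
```

```bash
python3 -c "
from h import *
go(485.4,-360.6,149,72.2,-7.7)"
```

```text
t 40.63 at [ 486.4 -361.6  177.8] phi 72.3 w 0.682 F [ 0.1 -0.7 -0.4] q6 -2.0
shift [ 5.2  0.7 28.4] turn [-0.   0.1  0.2] rows>= 0.7
```

Call:
arm_command(targets="5 1 8 0 0 0 0;5 1 16 0 0 0 0;5 1 23 0 0 0 0;5 1 27 0 0 0 0;5 1 27 0 0 0 0;5 1 27 0 0 0 0;5 1 27 0 0 0 0")

```text
time: 41.22
tool_pos: [0.4851, -0.3601, 0.1501]
tcp_rot: [0.461, 2.971, -0.032]
wrist_force: [-0.5, 0.5, -0.7]
width: 0.688
```

```bash
python3 -c "
from h import *
go(485.4,-360.6,144,72.2,-7.7)
st=bot.read_state();p,d=bot.read_camera('side');cv2.imwrite('pics/s5.png',cv2.resize(p[200:410,220:420],None,fx=3,fy=2.8,interpolation=cv2.INTER_CUBIC))"
```

```text
t 41.22 at [ 485.1 -360.1  150.1] phi 72.4 w 0.688 F [-0.5  0.5 -0.7] q6 -2.01
shift [ 0.3 -0.4  6.1] turn [-0.   0.1  0.2] rows>= 0.1
```

View pics/s5.png

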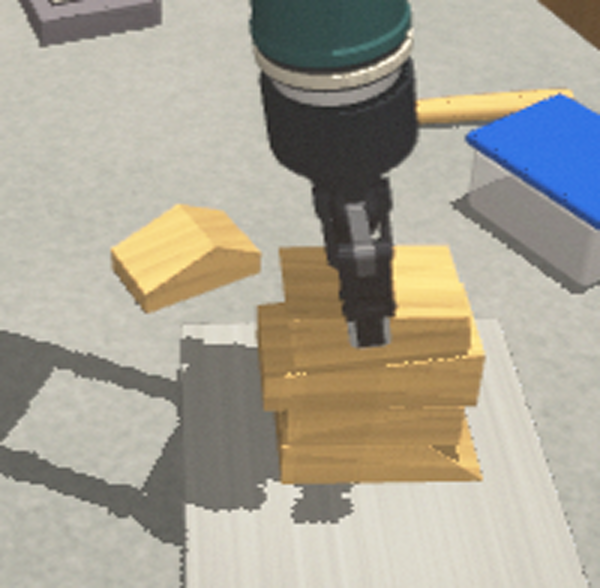

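Tilted parallel to the slope and just above. Lower until contact.

Call:
arm_command(targets="0 0 1 0 0 0 0;0 0 2 0 0 0 0;0 0 3 0 0 0 0;0 0 4 0 0 0 0;0 0 5 0 0 0 0;0 0 5 0 0 0 0;0 0 5 0 0 0 0")

```text
time: 41.85
tool_pos: [0.4854, -0.36, 0.1448]
tcp_rot: [0.461, 2.972, -0.032]
wrist_force: [0.1, -0.3, -0.7]
width: 0.685
```

Call:
arm_command(targets="0 0 1 0 0 0 0;0 0 1 0 0 0 0;0 0 2 0 0 0 0;0 0 2 0 0 0 0")

```text
time: 42.18
tool_pos: [0.4859, -0.3603, 0.1439]
tcp_rot: [0.461, 2.971, -0.032]
wrist_force: [-1.7, 0.7, 4.1]
width: 0.684
```

Call:
arm_command(targets="0 0 -0.5 0 0 0 1;0 0 -0.5 0 0 0 1;0 0 -0.5 0 0 0 1;0 0 -0.5 0 0 0 1;0 0 -0.5 0 0 0 1;0 0 -20 0 0 0 1;0 0 -60 0 0 0 1;0 0 -90 0 0 0 1;0 0 -110 0 4 0 1;0 0 -110 0 7.7 0 1")

```text
time: 43.02
tool_pos: [0.4729, -0.3576, 0.2594]
tcp_rot: [0.482, 3.096, -0.01]
wrist_force: [1.1, -0.8, 0.0]
width: 1.003
```

```bash
python3 -c "
from h import *
go(455,-122,80,100)
st=bot.read_state();p,d=bot.read_camera('wrist');cv2.imwrite('pics/w25.png',p)
C=cloud('wrist',d,st);C2=C.copy();C2[...,2]-=.150
blobs(C2,zmin=.017,lo=(.38,-.47),hi=(.6,-.25))
blobs(C);plane(C,.175,.21)
p,d=bot.read_camera('side');cv2.imwrite('pics/s6.png',cv2.resize(p[200:410,220:420],None,fx=3,fy=2.8,interpolation=cv2.INTER_CUBIC))
"
```

```text
t 43.02 at [ 472.9 -357.6  259.4] phi 72.3 w 1.003 F [ 1.1 -0.8  0. ] q6 -1.95
shift [ 90.3 220.  177.4] turn [ -0.4   0.4 -27.7] rows>= 7.1
[283. 223.] ctr [ 485.9 -360.2] lw [97.4 60.3] ang -17.7 prof [39.1, 39.3, 39.1, 39.0, 39.0, 38.9, 38.8, 38.7, 38.5, 38.5, 38.3]
[459. 101.] ctr [ 454.9 -122.5] lw [100.9  61.7] ang 10.0 prof [21.5, 25.0, 28.9, 32.9, 36.9, 40.9, 44.1, 39.1, 33.0, 27.1, 22.5]
[369. 121.] ctr [ 453.1 -244.7] lw [83.9 25.5] ang -11.3 prof [None, 49.1, 49.3, 49.4, 49.3, 49.3, 49.2, 49.3, 49.1, 48.6, None]
[550. 233.] ctr [678.4 -13.4] lw [37.7 32.7] ang -12.1 prof [None, None, None, 19.2, 24.7, 25.1, 24.7, 17.0, None, None, None]
slopes deg [-0.59  0.  ] z 0.1888 6704
```

View pics/w25.png

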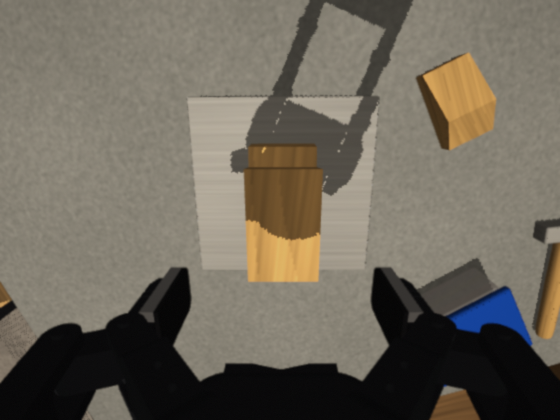

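View pics/s6.png

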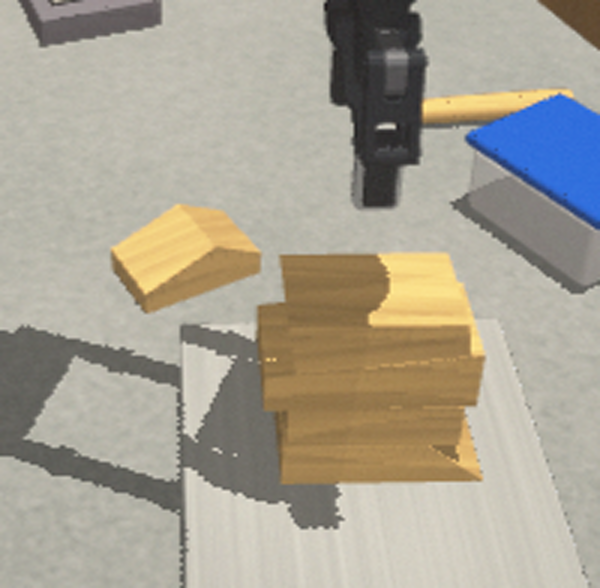

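```bash
python3 -c "
from h import *
go(456,-122,90,100)"
```

```text
t 43.12 at [ 473.7 -356.7  253.7] phi 72.4 w 0.999 F [-0.   0.1 -0.9] q6 -1.95
shift [ 88.5 218.7 162.9] turn [ -0.2   0.2 -27.6] rows>= 6.9
```

Call:
arm_command(targets="15 36 0 0 0 -5 1;31 76 0 0 0 -10 1;47 116 0 0 0 -15 1;63 155 30 0 0 -20 1;78 190 60 0 0 -25 1;88 218 95 0 0 -27.6 1;88 218 130 0 0 -27.6 1;88 218 160 0 0 -27.6 1;88 218 163 0 0 -27.6 1;88 218 163 0 0 -27.6 1")

```text
time: 43.95
tool_pos: [0.4499, -0.1199, 0.0852]
tcp_rot: [0.274, -3.124, -0.003]
wrist_force: [0.2, -0.1, -0.4]
width: 1.001
```

```bash
python3 -c "
from h import *
go(456.5,-122,-15,100)
st=bot.read_state();p,d=bot.read_camera('wrist');cv2.imwrite('pics/w26.png',p)
C=cloud('wrist',d,st);blobs(C)"
```

```text
t 43.95 at [ 449.9 -119.9   85.2] phi 100.0 w 1.001 F [ 0.2 -0.1 -0.4] q6 -2.06
shift [ -6.7  -3.4 100.2] turn [ 0.2 -0.3  0. ] rows>= 2.4
[107. 187.] ctr [ 455.2 -236.5] lw [93.5 27. ] ang -0.2 prof [45.7, 49.2, 49.4, 49.4, 49.3, 49.4, 49.3, 49.3, 48.9, 47.9, 43.7]
[277. 217.] ctr [ 455.  -121.9] lw [101.   60.2] ang 9.6 prof [21.9, 25.5, 29.5, 33.6, 37.6, 41.6, 44.5, 39.4, 33.5, 27.5, 22.8]
```

View pics/w26.png

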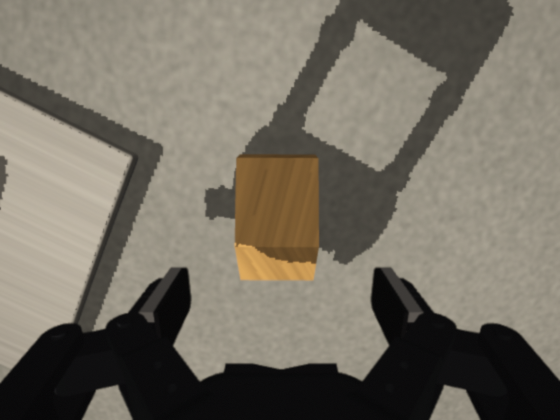

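Call:
arm_command(targets="-7 -3 25 0 0 0 1;-7 -3 50 0 0 0 1;-7 -3 75 0 0 0 1;-7 -3 92 0 0 0 1;-7 -3 100 0 0 0 1;-7 -3 101 0 0 0 1;-7 -3 101 0 0 0 1;-7 -3 101 0 0 0 1")

```text
time: 44.67
tool_pos: [0.4637, -0.1243, -0.0101]
tcp_rot: [-0.272, 3.125, -0.004]
wrist_force: [0.1, -0.2, 0.2]
width: 1.001
```

Call:
arm_command(targets="0 0 0 0 0 0 1;0 0 0 0 0 0 0;0 0 0 0 0 0 0;0 0 0 0 0 0 0;0 0 0 0 0 0 0;0 0 0 0 0 0 0;0 0 0 0 0 0 0")

```text
time: 45.25
tool_pos: [0.4626, -0.1235, -0.0111]
tcp_rot: [-0.273, 3.126, -0.003]
wrist_force: [-0.6, 0.3, 6.7]
width: 0.687
```

```bash
python3 -c "
from h import *
go(457,-122,-15,100)
st=bot.read_state();p,d=bot.read_camera('wrist');cv2.imwrite('pics/w27.png',p)"
```

```text
t 45.25 at [ 462.6 -123.5  -11.1] phi 100.0 w 0.687 F [-0.6  0.3  6.7] q6 -2.06
shift [5.3 2.5 3.9] turn [-0.1  0.2 -0. ] rows>= 0.2
```

View pics/w27.png

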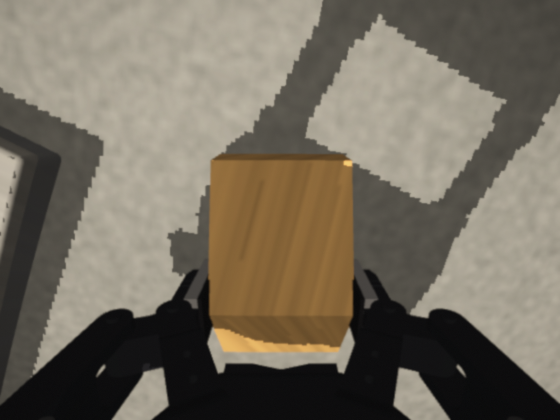

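Call:
arm_command(targets="0 0 -8 0 0 0 0;0 0 -25 0 0 0 0;0 0 -55 0 0 0 0;0 0 -90 0 0 0 0;0 0 -125 0 0 0 0;0 0 -160 0 0 0 0;0 0 -195 0 0 0 0;0 0 -215 0 0 0 0;0 0 -222 0 0 0 0;0 0 -222 0 0 0 0")

```text
time: 46.13
tool_pos: [0.4624, -0.1234, 0.2121]
tcp_rot: [-0.273, 3.124, -0.005]
wrist_force: [-0.2, 0.3, -1.4]
width: 0.69
```

```bash
python3 -c "
from h import *
go(492.7,-362.8,212,72.3)"
```

```text
t 46.13 at [ 462.4 -123.4  212.1] phi 100.0 w 0.69 F [-0.2  0.3 -1.4] q6 -2.06
shift [  11.7 -241.1    0.9] turn [-0.1  0.3 27.7] rows>= 5.8
```

Call:
arm_command(targets="1 -15 0 0 0 2 0;2 -45 0 0 0 6 0;4 -80 0 0 0 10 0;6 -115 0 0 0 14 0;8 -150 0 0 0 18 0;9 -185 0 0 0 22 0;10 -215 0 0 0 26 0;11 -232 0 0 0 27.7 0;12 -238 0 0 0 27.7 0;12 -240 0 0 0 27.7 0")

```text
time: 46.97
tool_pos: [0.4897, -0.3613, 0.2075]
tcp_rot: [-0.484, -3.102, -0.003]
wrist_force: [-0.4, -0.4, -0.8]
width: 0.688
```

```bash
python3 -c "
from h import *
go(492.7,-362.8,184,72.3)
st=bot.read_state();p,d=bot.read_camera('wrist');cv2.imwrite('pics/w28.png',p)
p,d=bot.read_camera('side');cv2.imwrite('pics/s7.png',cv2.resize(p[180:410,220:420],None,fx=3,fy=2.6,interpolation=cv2.INTER_CUBIC))"
```

```text
t 46.97 at [ 489.7 -361.3  207.5] phi 72.3 w 0.688 F [-0.4 -0.4 -0.8] q6 -1.94
shift [-3.4 -0.5 23.5] turn [ 0.1 -0.1 -0. ] rows>= 0.6
```

View pics/w28.png

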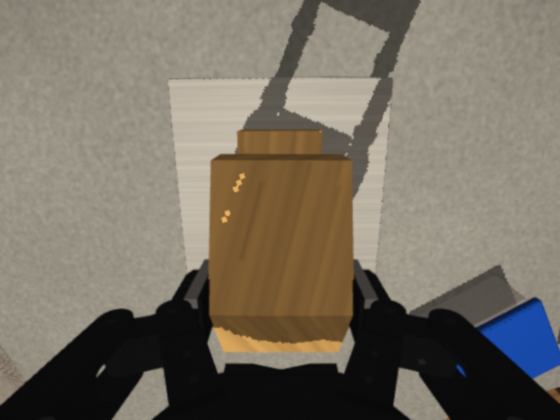

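View pics/s7.png

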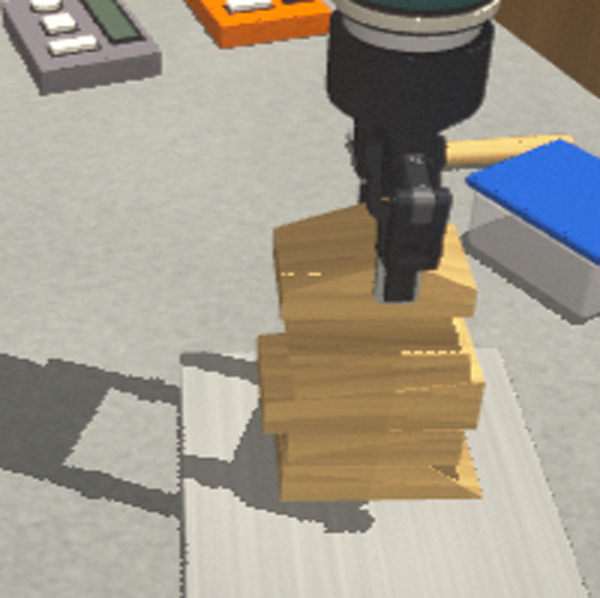

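Call:
arm_command(targets="-2 0 6 0 0 0 0;-3 0 12 0 0 0 0;-3 0 17 0 0 0 0;-3 0 20 0 0 0 0;-3 0 21 0 0 0 0;-3 0 21 0 0 0 0;-3 0 21 0 0 0 0;-3 0 21 0 0 0 0")

```text
time: 47.73
tool_pos: [0.494, -0.3625, 0.1894]
tcp_rot: [0.484, 3.102, -0.002]
wrist_force: [-0.4, 0.4, -0.3]
width: 0.69
```

```bash
python3 -c "
from h import *
go(492.7,-362.8,178.5,72.3)"
```

```text
t 47.73 at [ 494.  -362.5  189.4] phi 72.3 w 0.69 F [-0.4  0.4 -0.3] q6 -1.94
shift [ 1.2 -0.7 10.9] turn [-0.   0.1 -0. ] rows>= 0.3
```

Call:
arm_command(targets="1 -0.5 2 0 0 0 0;1 -0.5 4 0 0 0 0;1 -0.5 6 0 0 0 0;1 -0.5 7 0 0 0 0;1 -0.5 8 0 0 0 0;1 -0.5 9 0 0 0 0;1 -0.5 9 0 0 0 0;1 -0.5 9 0 0 0 0")

```text
time: 48.4
tool_pos: [0.4927, -0.3626, 0.18]
tcp_rot: [0.484, 3.103, -0.001]
wrist_force: [-0.0, -0.3, -1.9]
width: 0.688
```

Call:
arm_command(targets="0 0 1 0 0 0 0;0 0 1 0 0 0 0;0 0 2 0 0 0 0;0 0 2 0 0 0 0")

```text
time: 48.73
tool_pos: [0.4929, -0.3626, 0.1787]
tcp_rot: [0.484, 3.102, -0.002]
wrist_force: [0.3, 1.3, 2.3]
width: 0.688
```

Call:
arm_command(targets="0 0 0 0 0 0 1;0 0 0 0 0 0 1;0 0 0 0 0 0 1;0 0 0 0 0 0 1;0 0 0 0 0 0 1;0 0 -20 0 0 0 1;0 0 -50 0 0 0 1;0 0 -80 0 0 0 1;0 0 -100 0 0 0 1;0 0 -100 0 0 0 1")

```text
time: 49.57
tool_pos: [0.495, -0.3644, 0.2846]
tcp_rot: [0.482, 3.094, -0.009]
wrist_force: [0.2, 0.1, 0.8]
width: 1.003
```

```bash
python3 -c "
from h import *
go(470,295,90,72)
st=bot.read_state();p,d=bot.read_camera('wrist');cv2.imwrite('pics/w29.png',p)
C=cloud('wrist',d,st);C2=C.copy();C2[...,2]-=.188
blobs(C2,zmin=.01,lo=(.38,-.47),hi=(.6,-.25))
p,d=bot.read_camera('side');cv2.imwrite('pics/s8.png',cv2.resize(p[180:410,220:420],None,fx=3,fy=2.6,interpolation=cv2.INTER_CUBIC))
p,d=bot.read_camera('top');cv2.imwrite('pics/top8.png',p)
"
```

```text
t 49.57 at [ 495.  -364.4  284.6] phi 72.3 w 1.003 F [0.2 0.1 0.8] q6 -1.94
shift [226.8 621.3 189.4] turn [-0.2  0.6  0.3] rows>= 16.5
[282. 194.] ctr [ 486.3 -360.3] lw [101.   60.4] ang -17.9 prof [23.9, 27.3, 31.2, 35.1, 39.0, 42.8, 45.8, 40.7, 34.6, 28.4, 23.5]
```

View pics/w29.png

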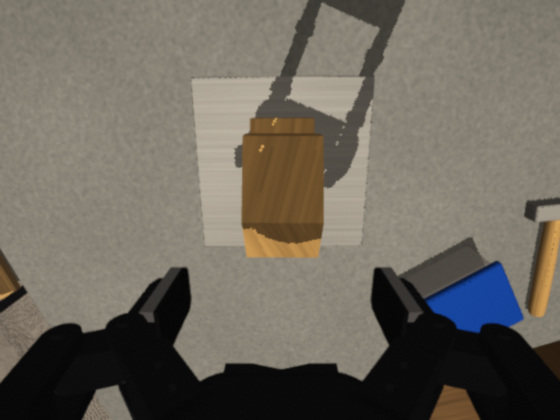

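View pics/s8.png

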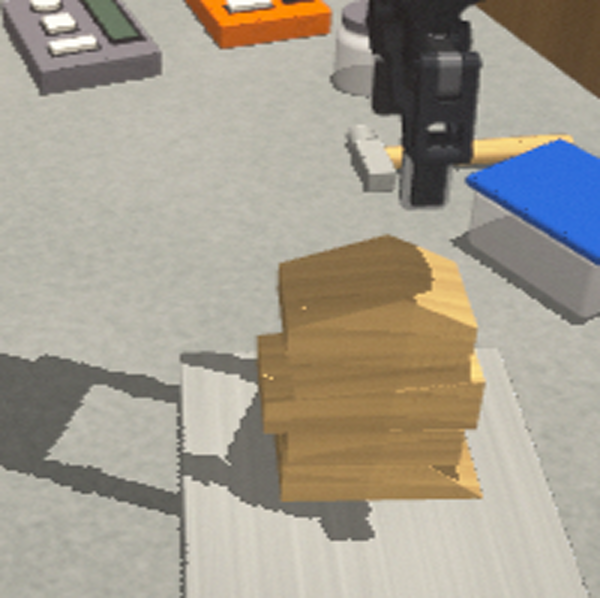

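Call:
arm_command(targets="115 310 0 0 0 0 0;115 310 0 0 0 0 0;115 310 0 0 0 0 0;115 310 0 0 0 0 0;115 310 0 0 0 0 0;115 310 0 0 0 0 0;115 310 0 0 0 0 0;115 310 0 0 0 0 0;115 310 0 0 0 0 0;115 310 0 0 0 0 0")

```text
time: 50.55
tool_pos: [0.4762, -0.0301, 0.2756]
tcp_rot: [-0.477, -3.104, 0.002]
wrist_force: [-0.3, 0.4, 0.7]
width: -0.003
```

```bash
python3 -c "
from h import *
go(470,330,90,72)"
```

```text
t 50.55 at [476.2 -30.1 275.6] phi 72.5 w -0.003 F [-0.3  0.4  0.7] q6 -1.38
shift [113.7 341.9 185.3] turn [-0.1 -0.1  0.5] rows>= 9.7
```

Call:
arm_command(targets="104 310 186 0 0 0 0;104 310 186 0 0 0 0;104 310 186 0 0 0 0;104 310 186 0 0 0 0;104 310 186 0 0 0 0;104 310 186 0 0 0 0;104 310 186 0 0 0 0;104 310 186 0 0 0 0;104 310 186 0 0 0 0;104 310 186 0 0 0 0")

```text
time: 51.38
tool_pos: [0.4702, 0.2963, 0.0852]
tcp_rot: [-0.48, -3.099, 0.007]
wrist_force: [-0.6, -0.2, -0.5]
width: 0.002
```

Call:
arm_command(targets="0 0 0 0 0 0 0;0 0 0 0 0 0 0")

```text
time: 51.55
tool_pos: [0.473, 0.2929, 0.0901]
tcp_rot: [0.485, 3.104, -0.005]
wrist_force: [-0.8, -0.5, -0.1]
width: -0.001
```

```bash
python3 -c "
from h import *
go(470,296,45,72)
st=bot.read_state();p,d=bot.read_camera('wrist');cv2.imwrite('pics/w30.png',p)
C=cloud('wrist',d,st)
m=(abs(C[...,2]-.0455)<.0035)&(d>0)&(abs(C[...,0]-.47)<.035)&(abs(C[...,1]-.35)<.12)
n,l,s,c=cv2.connectedComponentsWithStats(m.astype(np.uint8))
for i in range(1,n):
  if s[i,4]>60: print(c[i],s[i,4],cv2.minAreaRect((C[l==i][:,:2]*1000).astype(np.float32)))
"
```

```text
t 51.55 at [473.  292.9  90.1] phi 72.2 w -0.001 F [-0.8 -0.5 -0.1] q6 -0.75
shift [ 3.8  2.2 45.1] turn [-0.2  0.   0.2] rows>= 1.1
[439.53423812 170.02961135] 1621 ((468.9280700683594, 409.1938171386719), (30.967477798461914, 31.035621643066406), 19.03189468383789)
[358.81823266 195.88590604] 1788 ((470.1316833496094, 351.56829833984375), (30.281030654907227, 30.425457000732422), 1.0713785886764526)
[280.03329146 220.43153266] 1592 ((470.9338684082031, 293.3536376953125), (47.63597106933594, 18.141462326049805), 1.211557149887085)
```

View pics/w30.png

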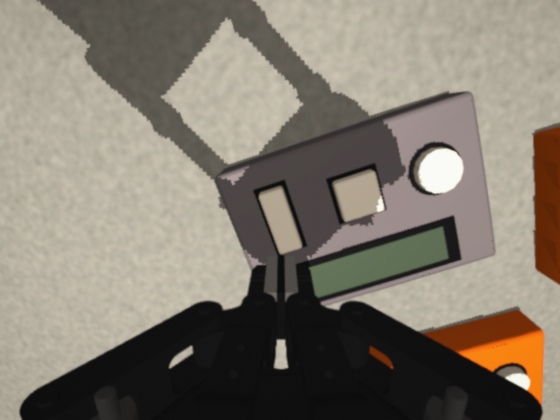

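```bash
python3 -c "
from h import *
go(471,293.4,45,72)
p,d=bot.read_camera('side');cv2.imwrite('pics/s9.png',cv2.resize(p[180:410,220:420],None,fx=3,fy=2.6,interpolation=cv2.INTER_CUBIC))"
```

```text
t 51.6 at [473.6 292.9  91.1] phi 72.2 w -0.002 F [-0.1  0.4  0.7] q6 -0.75
shift [ 2.7 -0.2 46.1] turn [-0.1  0.1  0.2] rows>= 1.1
```

View pics/s9.png

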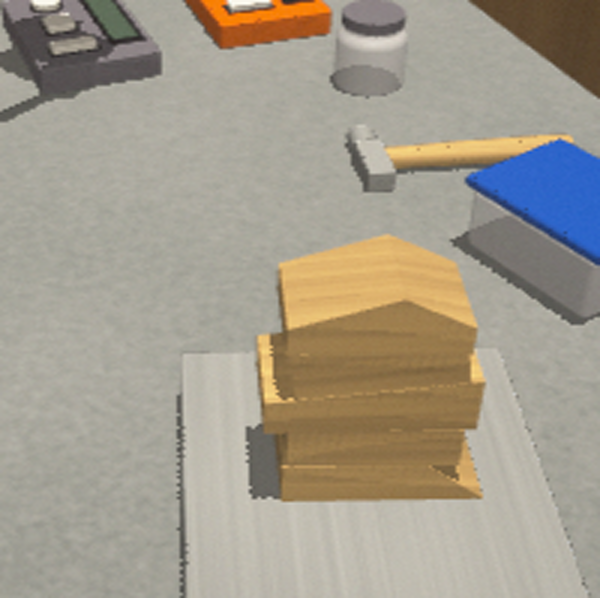

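Call:
arm_command(targets="2 0 15 0 0 0 0;2 0 30 0 0 0 0;2 0 40 0 0 0 0;2 0 40 0 0 0 0;2 0 40 0 0 0 0;2 0 40 0 0 0 0")

```text
time: 52.15
tool_pos: [0.4721, 0.2949, 0.0523]
tcp_rot: [0.485, 3.101, 0.0]
wrist_force: [0.9, 0.9, 0.4]
width: -0.0
```

```bash
python3 -c "
from h import *
go(471,293.4,28,72)"
```

```text
t 52.15 at [472.1 294.9  52.3] phi 72.2 w -0.0 F [0.9 0.9 0.4] q6 -0.74
shift [ 0.6 -1.8 24.3] turn [0.  0.2 0.2] rows>= 0.6
```

The pile stands unchanged, free of the robot. Press the bar key.

Call:
arm_command(targets="0.5 -1.5 12 0 0 0 0;0.5 -1.5 24 0 0 0 0;0.5 -1.5 29 0 0 0 0;0.5 -1.5 32 0 0 0 0;0.5 -1.5 34 0 0 0 0;0.5 -1.5 35 0 0 0 0;0.5 -1.5 36 0 0 0 0;0.5 -1.5 36 0 0 0 0")

```text
time: 52.82
tool_pos: [0.4694, 0.2933, 0.016]
tcp_rot: [-0.484, -3.104, 0.004]
wrist_force: [-5.0, -3.5, 8.8]
width: -0.003
```

Call:
arm_command(targets="0 0 0.5 0 0 0 0;0 0 0.5 0 0 0 0;0 0 -10 0 0 0 0;0 0 -30 0 0 0 0;0 0 -40 0 0 0 0;0 0 -40 0 0 0 0;0 0 -40 0 0 0 0")

```text
time: 53.4
tool_pos: [0.4712, 0.2945, 0.0562]
tcp_rot: [0.483, 3.1, 0.001]
wrist_force: [0.6, -0.3, 0.1]
width: 0.002
```

```bash
python3 -c "
from h import *
st=bot.read_state();p,d=bot.read_camera('wrist');cv2.imwrite('pics/w31.png',p)
go(469,409.5,58,72)"
```

```text
t 53.45 at [470.3 294.   55.2] phi 72.3 w 0.003 F [ 0.6 -0.8 -1.2] q6 -0.75
shift [ 36.4 109.7  -2.9] turn [-0.   0.1  0.3] rows>= 2.8
```

View pics/w31.png

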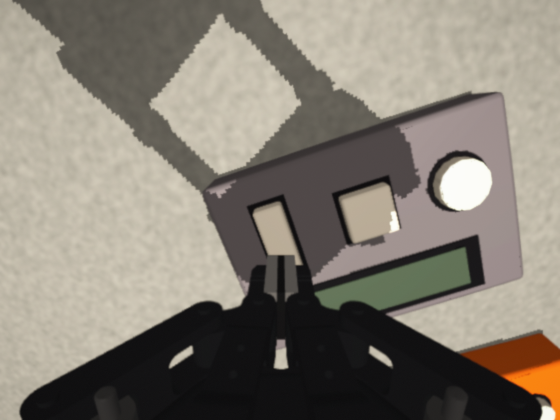

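Bar key is back up. On to the round key.

Call:
arm_command(targets="36.5 110 0 0 0 0 0;36.5 110 0 0 0 0 0;36.5 110 0 0 0 0 0;36.5 110 0 0 0 0 0;36.5 110 0 0 0 0 0;36.5 110 0 0 0 0 0")

```text
time: 53.95
tool_pos: [0.4678, 0.4088, 0.0535]
tcp_rot: [-0.483, -3.104, 0.005]
wrist_force: [-0.2, 0.0, -0.1]
width: -0.003
```

```bash
python3 -c "
from h import *
go(469,409.5,15,72)"
```

```text
t 53.95 at [467.8 408.8  53.5] phi 72.3 w -0.003 F [-0.2  0.  -0.1] q6 -0.58
shift [-0.9  1.1 38.5] turn [-0.2  0.   0.3] rows>= 0.9
```

Call:
arm_command(targets="0 0 12 0 0 0 0;0 0 24 0 0 0 0;0 0 30 0 0 0 0;0 0 33 0 0 0 0;0 0 36 0 0 0 0;0 0 37 0 0 0 0;0 0 38 0 0 0 0;0 0 38 0 0 0 0")

```text
time: 54.62
tool_pos: [0.4693, 0.4096, 0.0175]
tcp_rot: [0.484, 3.102, -0.001]
wrist_force: [-0.9, -2.1, 4.1]
width: 0.002
```

Call:
arm_command(targets="0 0 0.5 0 0 0 0;0 0 0.5 0 0 0 0")

```text
time: 54.78
tool_pos: [0.4695, 0.41, 0.0172]
tcp_rot: [0.484, 3.102, -0.0]
wrist_force: [-0.8, -1.2, 4.6]
width: 0.001
```

Not quite at the bottom yet (needs over 5 N); press on without letting up.

Call:
arm_command(targets="0 0 1 0 0 0 0;0 0 1.5 0 0 0 0;0 0 2 0 0 0 0;0 0 2 0 0 0 0;0 0 2 0 0 0 0")

```text
time: 55.2
tool_pos: [0.4695, 0.4101, 0.016]
tcp_rot: [0.483, 3.102, -0.0]
wrist_force: [-1.7, -3.8, 10.2]
width: 0.001
```

Call:
arm_command(targets="0 0 0 0 0 0 0;0 0 -10 0 0 0 0;0 0 -40 0 0 0 0;0 0 -80 0 0 0 0;0 0 -120 0 0 0 0;0 0 -140 0 0 0 0;0 0 -140 0 0 0 0;0 0 -140 0 0 0 0;0 0 -140 0 0 0 0;0 0 -140 0 0 0 0")

```text
time: 56.03
tool_pos: [0.4675, 0.409, 0.1523]
tcp_rot: [-0.484, -3.103, 0.006]
wrist_force: [0.1, 0.1, -0.6]
width: 0.001
```

```bash
python3 -c "
from h import *
p,d=bot.read_camera('side');cv2.imwrite('pics/s10.png',p)
p,d=bot.read_camera('top');cv2.imwrite('pics/top10.png',p)
st=bot.read_state();print(st['time'],st['tool_pos'],st['wrist_force'])"
```

```text
56.1333 [0.46763316 0.40898018 0.1522092 ] [-0.01427045  0.19739448 -0.07467801]
```

View pics/s10.png

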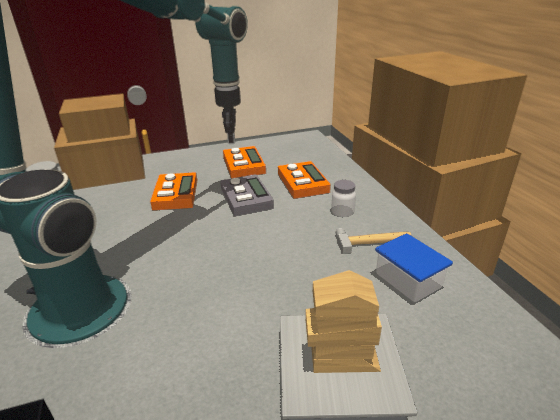

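View pics/top10.png

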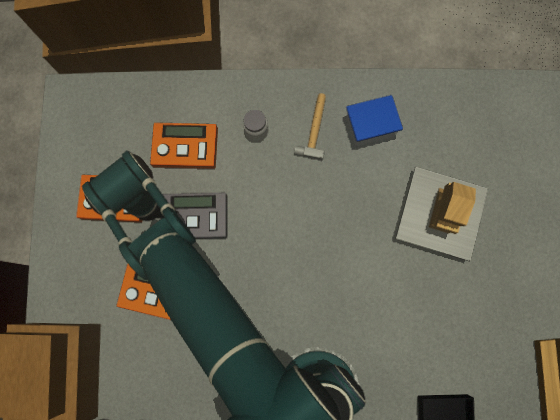

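```bash
python3 -c "
from workcell import bot
print(bot.finish_job())"
```

```text
the job is handed in; nothing more can be done
None
```

The job is handed in at about 56 s of the 210 s allowed. All five offcuts present are stacked in one free-standing pile on the pan; slanted was not there.

**Keys:** I pressed round, then square before stacking, and bar, then round after. Each bottomed at a reported TCP height of about 16 mm with 7–10 N and was let up before the next. The display never visibly changed, so force and travel are the only evidence that the presses registered.

**Pile:** From the bottom it is mitre, cropped, wedge_long, wedge_short turned end for end, and gable.
- I first set wedge_short down the wrong way round, so the slopes added up. I saw this in the check pictures, picked it up again and turned it.
- The top of the two wedges then measured −0.6° along the pile and 0.0° across.
- The gable's centre is within about 4 mm of the measured pan centre.

**Last checks:** Side and top pictures after the last press show the pile unmoved. The jar, tub and hammer are in place, the orange panels were left alone, and the robot is clear of everything with near-zero wrist force.

**Disagreement:** The shut fingertips touched the keys about 24 mm above the reported TCP height. I set pressing and gripping heights by contact and force instead.

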